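# Make up a staining kit and a mounting kit

## Task

Make up two kits from the stock on the worktop. The staining kit goes in the long tray: the staining jar in the square pocket, the amber bottle with the flat screw cap in the middle pocket and the middle-sized white bottle in the round end pocket; the mounting kit goes in the short tray: the smallest bottle in the round pocket and the little cover-glass box in the square one. Everything must stand upright and flat on its pocket's floor, and the tall dropper bottle and the timer belong to neither kit and stay where they are.

Things in the scene. Friction and masses are not known exactly. Their poses are not given: they have to be found in the camera images.
- staining_jar_mid (a point): Staining jar with a broad round white screw lid, 86 mm high, 0.16 kg: square clear body 48 x 48 mm with a lilac filling, up to 72 mm; above that the lid, 52 mm across. It is the broadest of the upright things. x and y axes are square to the body's faces; its foot goes into the square pocket most easily when roughly square to it. Loose, stands on the worktop. The point is on its upright axis, half-way up; its z axis points up.
- amber_bottle_mid (a point): Round amber bottle with a flat-topped black screw cap, 34 mm across and 78 mm high, 55 g: straight body to about 60 mm, then shoulder and cap 20 mm across from 66 mm up. Loose, stands on the worktop. The point is on its upright axis, half-way up; its z axis points up.
- rinse_bottle_mid (a point): Round white bottle of middle size with a flat-topped blue screw cap, 33 mm across and 66 mm high, 50 g: straight body to about 50 mm, then shoulder and cap 19 mm across from 56 mm up. Loose, stands on the worktop. The point is on its upright axis, half-way up; its z axis points up.
- small_bottle_mid (a point): The smallest bottle: round, cream, with a flat-topped white screw cap, 25 mm across and 52 mm high, 22 g: straight body to about 40 mm, then shoulder and cap 14 mm across from 44 mm up. Loose, stands on the worktop. The point is on its upright axis, half-way up; its z axis points up.
- cover_glass_box_mid (a point): Small low square cardboard box of cover glasses, white with a blue lid (the lid does not come off), 31 x 31 mm and 20 mm high, 30 g. x and y axes are square to its sides. Loose, stands on the worktop. The point is on its upright axis, half-way up; its z axis points up.
- dropper_bottle_mid (a point): Bystander: tall amber dropper bottle with a pointed red nozzle on top, 38 mm across and 111 mm high. It belongs to neither kit and stays where it is. Loose, stands on the worktop. The point is on its upright axis, half-way up; its z axis points up.
- lab_timer_mid (a point): Bystander: flat white laboratory timer with three buttons, 58 x 62 mm and 20 mm high. It stays where it is. Loose, stands on the worktop. The point is on its upright axis, half-way up; its z axis points up.
- long_tray: Long grey kit tray with three pockets in a row, fixed to the worktop: a plate 88 mm (x) by 212 mm (y), 10 mm high. Origin at the centre of its underside, z up, y along the row. Pockets are 6 mm deep (floor 4 mm above the underside), centred on x = 0: a square one 76 x 76 mm at y = +63 mm, a round one 56 mm across in the middle at y = -8 mm, and a round one 56 mm across at the end at y = -70 mm.
- short_tray: Short grey kit tray with two pockets, fixed to the worktop: a plate 70 mm (x) by 126 mm (y), 10 mm high. Origin at the centre of its underside, z up, y along the row. Pockets are 6 mm deep (floor 4 mm above the underside), centred on x = 0: a round one 52 mm across at y = +29 mm and a square one 52 x 52 mm at y = -30 mm.
Things that resemble listed ones, but are neither listed nor needed, are in the scene too. What is shaped like the part that bears amber_bottle_mid but green is not meant.

How it is judged (in metres and radians):
At the end, for the whole second after the job is handed in: All five stand in their named pockets: within 14 mm (jar 16) of the pocket centre along tray x and y, within 3 mm of standing on its floor, within 0.1 rad of upright, slower than 0.02 m/s. Dropper bottle and timer are within 20 mm of their start and 0.35 rad of upright (x of staining_jar_mid in the frame of long_tray between -0.016 and 0.016 m and y of staining_jar_mid in the frame of long_tray between 0.047 and 0.079 m and z of staining_jar_mid in the frame of long_tray between 0.044 and 0.05 m and angle between each of staining_jar_mid, amber_bottle_mid, rinse_bottle_mid, small_bottle_mid, cover_glass_box_mid's own z axis and vertical below 0.1 rad and linear speed of each of staining_jar, amber_bottle, rinse_bottle, small_bottle, cover_glass_box below 0.02 m/s and x of amber_bottle_mid in the frame of long_tray between -0.014 and 0.014 m and y of amber_bottle_mid in the frame of long_tray between -0.022 and 0.006 m and z of amber_bottle_mid in the frame of long_tray between 0.04 and 0.046 m and x of rinse_bottle_mid in the frame of long_tray between -0.014 and 0.014 m and y of rinse_bottle_mid in the frame of long_tray between -0.084 and -0.056 m and z of rinse_bottle_mid in the frame of long_tray between 0.034 and 0.04 m and x of small_bottle_mid in the frame of short_tray between -0.014 and 0.014 m and y of small_bottle_mid in the frame of short_tray between 0.015 and 0.043 m and z of small_bottle_mid in the frame of short_tray between 0.027 and 0.033 m and x of cover_glass_box_mid in the frame of short_tray between -0.014 and 0.014 m and y of cover_glass_box_mid in the frame of short_tray between -0.044 and -0.016 m and z of cover_glass_box_mid in the frame of short_tray between 0.011 and 0.017 m and not (distance of dropper_bottle_mid from where it was at the start of the episode above 0.02 m) and angle between each of dropper_bottle_mid, lab_timer_mid's own z axis and vertical below 0.35 rad and not (distance of lab_timer_mid from where it was at the start of the episode above 0.02 m)); the robot touches nothing.
It fails at once if the tall dropper bottle is shifted more than 20 mm or tipped over (distance of dropper_bottle_mid from where it was at the start of the episode above 0.02 m or angle between dropper_bottle_mid's own z axis and vertical above 0.35 rad).
It fails at once if the timer is shifted more than 20 mm or tipped over (distance of lab_timer_mid from where it was at the start of the episode above 0.02 m or angle between lab_timer_mid's own z axis and vertical above 0.35 rad).
It also fails if it takes over 104 s, if anything falls off the work surface, if the arm or the gripper's body presses on something with over 40 N, if the wrist force passes 120 N, or if a joint passes its speed limit or range.

## Robot

A 6-joint arm with a two-finger parallel gripper is mounted at the origin on a cart in front of the work surface, level with it; the furniture and walls round the work are solid. World frame = base frame: x ahead of the robot, y to its left, z up, the work surface at z = 0. Lengths are in m, angles in degrees, forces in N, time in s.
With the tool pointing down it reaches from about 0.4 to 0.825 m from the base axis. Payload 7 kg.
Tool frame: the origin (TCP) lies between the finger pads; the fingertips stand 11 mm ahead of it and the grasp point (between the pads) lies 8 mm behind it (r.tcp_to_tips is the distance from the TCP to the fingertips, in m); x points along the fingers, y is the direction in which the jaws open and shut, and the axes are right-handed (so a half turn about x gives the same grasp; the last joint's range is limited). The gripper opens to 88 mm and grips with 3 to 60 N. Pads are 19 mm wide; open, the fingers measure 130 mm over their backs; the gripper's body (78 mm by 193 mm) begins 47 mm behind the grasp point.
Start: joints at [-56.431, 20.546, 0.682, 0, -70.136, -16.507], TCP at [0.198, -0.645, 0.238] pointing down, gripper open.
Joint ranges: [-176.03, 176.03], [-82.01, 121.73], [-58.28, 71.71], [-173.87, 95.51], [-174.79, -0.11], [-173.66, 173.66]. Speed limits (degrees/s): [136.94, 136.94, 172.46, 180, 180, 180].

## Interface

Orientations are given as [roll, pitch, yaw] about the fixed x, y, z axes, in that order (R = Rz(yaw) Ry(pitch) Rx(roll)).
In Python, from plant import r gives the robot as it stands.
- The arm moves only by the tool arm_command, never from a script. Its argument "plan" is a list of rows, each an object of numbers: "dx", "dy", "dz": the shift along the tool's x, y, z each as a share of 0.02 m, from -1 to 1; "wx", "wy", "wz": the turn, a rotation vector about the tool's x, y, z each as a share of 0.08 rad, from -1 to 1. In form: [{"dx": .., "dy": .., "dz": .., "wx": .., "wy": .., "wz": ..}, ...]. A call has 1 to 20 rows; each row shifts and turns the pose as measured when the row begins, along the tool's axes as they then stand; what a row does not reach is not made up. A row lasts 1/12 s, in which the tool goes at most 41.7 mm and 7.16 degrees, less where a joint would pass 70% of its speed; a pose out of reach is approached as far as the arm can. A call with a number of a shift or a turn outside -1 to 1 is refused whole. A call with a gripper value outside its range is refused whole. "fingers" is the closure, from -1 (fully open) to 1 (shut), so that 0 is half open, set as the call begins (left out, the last holds). The fingers move at their own pace and stop on an object; "force" is the grip in N (left out, the last holds). Time passes only in rows, so rows that do not move let the fingers close. It gives the time, the measured TCP pose, the force and the opening at its end, in the units of the state.
- r.get_state(): the state, without advancing time (a new reading comes with each control period).
- r.capture(name): name is "scene" or "top" or "wrist"; returns (picture, depth): 480x640x3 uint8, red, green, blue; 480x640 float32, m along the optical axis (not along the pixel's ray), 0 where there is no reading.
- r.camera_model(name): a dict with "vertical_fov" (degrees; the focal length in pixels is half the picture's height over the tangent of half this angle, whatever the lens; pixels are square), "cx", "cy" (the principal point, pixels), "R" (3x3) and "t" (3): a world point X has camera coordinates R X + t. Camera axes: x right, y down, z forward; pixel columns grow to the right and rows downward; lengths in m; the calibration is good to about 2 mm. The wrist camera is an equidistant fisheye: a pixel r from the principal point sees the ray r / f radians off the axis. A picture is of the moment at which its call begins: read the wrist's pose just before it. camera_model takes no time and is no camera call; for the wrist camera it gives the pose at the moment of the call.
- r.close_job(): hands the job in, once; it reports no verdict.
Trained networks look in the newest picture that a camera, given by its name, has taken for a name from the list of things; names that differ only in an ending like _2 or _b are one class to them, and where a whole thing is asked for, a point or a joint stands for the part that bears it (a point fixed in the world has none). Each returns a list of dicts, best first, with "score" (0 to 1); they miss things now and then, are a little off and sometimes report something else, mostly with a low value. They report only what shows in the picture. A call takes as long as a camera call. They do not tell look-alikes from the thing itself.
- r.cut_out(camera, query): "mask" (480x640 bool, what is visible of it) and "bbox" ([left, top, width, height] in pixels, round what is visible of it).
- r.spot_point(camera, query): "centre" ([column, row] in pixels: a listed point, or the origin of a listed thing).
The state is a dict: "time_s": time; "joints": joint angles; "qd": joint speeds; "joint_torque": joint torques, N m; "tcp_pos": TCP position; "eef_rot": TCP orientation; "contact_force": force on the tool from outside, world axes, zero at the start; "moment": the same for the moment, N m; "gripper_width": finger opening in m.
Only numpy, scipy, OpenCV 4.12 (cv2) and the standard library are available. Lean on these libraries where they do the work, as an engineer would, in place of code of your own. Each camera call takes 0.05 s, during which the arm holds its last target.

## Working session

There is one attempt and no reset: what is moved stays moved. The work goes in short steps, Python scripts to look and compute and a tool call to move; the robot and the scene stay as the last step left them, time stands still between calls to the robot, and variables do not carry over. Pictures are saved under pics/ and viewed, and the job is handed in when it is done.

Besides the shell and the picture viewer there is one more tool, called after "Call:" as name(argument=value, ...) on one line, values as JSON. arm_command: Moves the arm, as the interface text tells. Shift numbers are shares of 0.02 m and turn numbers shares of 0.08 rad, none past 1 either way. Its arguments: {"type":"object","properties":{"plan":{"type":"array","items":{"type":"object","properties":{"dx":{"type":"number"},"dy":{"type":"number"},"dz":{"type":"number"},"wx":{"type":"number"},"wy":{"type":"number"},"wz":{"type":"number"}}}},"fingers":{"type":"number"},"force":{"type":"number"}},"required":["plan"]}

```bash
ls; mkdir -p pics; python3 - <<'E'
from plant import r
import cv2,json
print(r.get_state())
for c in ["scene","top","wrist"]:
    m=r.camera_model(c);print(c,m)
    p,d=r.capture(c);cv2.imwrite(f"pics/{c}0.png",p[:,:,::-1])
E
```

```text
pics
{'time_s': 0.0, 'joints': array([-5.64310268e+01,  2.05915779e+01,  6.33709958e-01, -1.86768953e-02,
       -7.01348250e+01, -1.65063993e+01]), 'qd': array([-0.02508942, -0.00030979, -0.03387903,  0.0872634 , -0.10707522,
        0.00137866]), 'joint_torque': array([ 2.99754516e-03, -5.82716417e+01,  2.93052417e+01,  6.99702457e+00,
        6.89351640e-03, -1.69596965e-04]), 'tcp_pos': array([ 0.19788408, -0.64485897,  0.23662511]), 'eef_rot': array([ 95.78219604,  89.90565841, 112.83840921]), 'contact_force': array([-0.33386745,  1.42655022, -0.11293702]), 'moment': array([ 0.04378556, -0.00798956, -0.01868497]), 'gripper_width': 0.0876574114706297}
scene {'vertical_fov': 45.84517443611276, 'cx': 328.3585062481874, 'cy': 239.41274578936557, 'R': array([[-0.58321277, -0.81193584,  0.02496099],
       [-0.36967463,  0.2379245 , -0.89818294],
       [ 0.72332809, -0.53305921, -0.43891269]]), 't': array([0.48659646, 0.22532164, 0.60886461])}
top {'vertical_fov': 43.39301226793742, 'cx': 319.73306499518014, 'cy': 233.96512816591238, 'R': array([[-3.61831360e-03, -9.99507724e-01,  3.11643551e-02],
       [-9.96211315e-01,  8.94962020e-04, -8.69610004e-02],
       [ 8.68903007e-02, -3.13609353e-02, -9.95724142e-01]]), 't': array([0.19654941, 0.51547959, 1.09471377])}
wrist {'vertical_fov': 65.70646984690485, 'cx': 321.7769567071218, 'cy': 242.78038666519203, 'R': array([[-0.2928394 ,  0.95615776,  0.00272413],
       [ 0.92086288,  0.28126049,  0.27000756],
       [ 0.25740364,  0.0815774 , -0.96285435]]), 't': array([ 0.67392785, -0.03481364,  0.3904011 ])}
```

View pics/scene0.png

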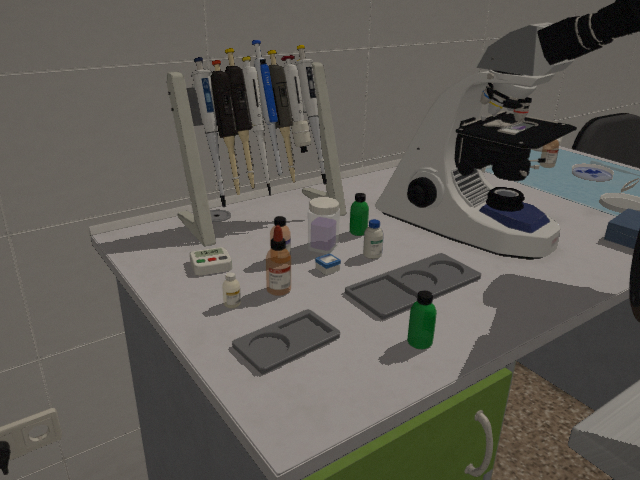

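View pics/top0.png

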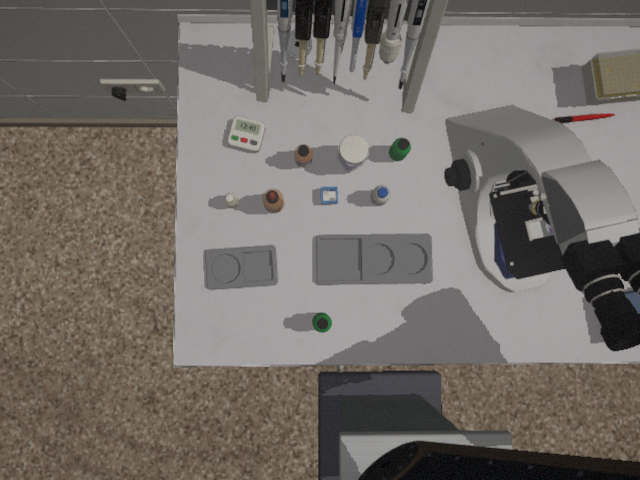

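View pics/wrist0.png

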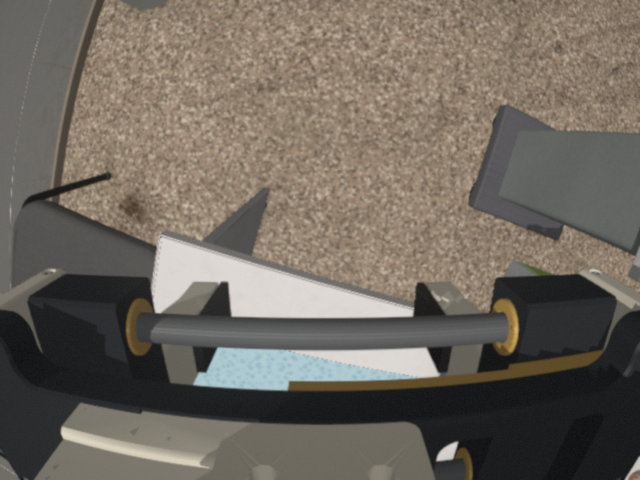

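```bash
cat > h.py <<'E'
from plant import r
import numpy as np, cv2
from scipy.spatial.transform import Rotation as Ro
def ray(cam,m,u,v):
    f=240/np.tan(np.radians(m['vertical_fov']/2)); a=np.array([(u-m['cx'])/f,(v-m['cy'])/f,1.0])
    C=-m['R'].T@m['t']; return C,m['R'].T@a
def onz(cam,u,v,z):
    m=r.camera_model(cam);C,d=ray(cam,m,u,v);s=(z-C[2])/d[2];return C+s*d
def cloud(cam,dep,mask):
    m=r.camera_model(cam);f=240/np.tan(np.radians(m['vertical_fov']/2))
    v,u=np.nonzero(mask&(dep>0));z=dep[v,u]
    P=np.stack([(u-m['cx'])/f*z,(v-m['cy'])/f*z,z],1);return (P-m['t'])@m['R']
E
python3 - <<'E'
from h import *
pic,dep=r.capture("top");np.save('dep.npy',dep)
names="staining_jar_mid amber_bottle_mid rinse_bottle_mid small_bottle_mid cover_glass_box_mid dropper_bottle_mid lab_timer_mid long_tray short_tray".split()
H=[.086,.078,.066,.052,.02,.111,.02,.01,.01]
m=r.camera_model("top");print("C",-m['R'].T@m['t'])
for n,h in zip(names,H):
    for o in r.spot_point("top",n)[:3]:
        u,v=o['centre'];p=onz("top",u,v,h/2 if 'tray' not in n else 0);print(n,'pt',round(o['score'],2),np.round([u,v]),np.round(p,4))
    for o in r.cut_out("top",n)[:3]:
        P=cloud("top",dep,o['mask']);zt=np.percentile(P[:,2],97);T=P[P[:,2]>zt-.006]
        rect=cv2.minAreaRect((T[:,:2]*1000).astype(np.float32))
        print('   cut',round(o['score'],2),o['bbox'],len(P),'ztop',zt.round(4),'top mean',T.mean(0).round(4),'rect',np.round(rect[0]+rect[1]+(rect[2],),1))
E
```

```text
C [0.41911777 0.23032256 1.12873421]
staining_jar_mid pt 0.7 [349. 154.] [0.6612 0.1414 0.043 ]
   cut 0.91 [335.2, 134.6, 34.8, 37.8] 951 ztop 0.0888 top mean [0.6618 0.1375 0.0858] rect [661.8 137.3  49.6  49.5  32. ]
amber_bottle_mid pt 0.76 [400. 149.] [0.6714 0.0477 0.039 ]
amber_bottle_mid pt 0.68 [304. 151.] [0.6676 0.2241 0.039 ]
   cut 0.81 [294.2, 142.4, 17.5, 24.1] 334 ztop 0.0788 top mean [0.6612 0.2266 0.0768] rect [660.9 226.3  17.8  19.9  90. ]
   cut 0.71 [389.1, 139.5, 24.8, 21.5] 390 ztop 0.0785 top mean [0.674  0.0477 0.0764] rect [673.8  47.9  18.3  18.3  87.7]
   cut 0.71 [225.4, 193.8, 11.8, 13.0] 181 ztop 0.0522 top mean [0.5796 0.3594 0.0501] rect [579.3 359.5  14.1  12.9  84. ]
rinse_bottle_mid pt 0.73 [383. 195.] [0.5874 0.079  0.033 ]
   cut 0.63 [370.6, 185.2, 20.5, 19.9] 299 ztop 0.0673 top mean [0.588  0.0844 0.0648] rect [588.1  84.2  16.4  16.5  88.4]
small_bottle_mid pt 0.69 [303. 153.] [0.6655 0.2265 0.026 ]
small_bottle_mid pt 0.64 [233. 201.] [0.5764 0.3549 0.026 ]
small_bottle_mid pt 0.29 [352. 155.] [0.6626 0.1344 0.026 ]
   cut 0.63 [225.6, 193.
[... 557 characters left out ...]
] rect [576.6 280.7  10.7   9.6  44. ]
   cut 0.46 [228.1, 116.2, 36.7, 34.3] 991 ztop 0.0213 top mean [0.706  0.3331 0.018 ] rect [706.1 333.4  61.5  57.4  76.8]
lab_timer_mid pt 0.61 [247. 137.] [0.7008 0.3319 0.01  ]
   cut 0.6 [225.3, 116.1, 40.0, 36.5] 1027 ztop 0.0213 top mean [0.7063 0.3331 0.0179] rect [706.3 333.7  61.6  57.7  76. ]
long_tray pt 0.72 [375. 259.] [0.47   0.0917 0.    ]
   cut 0.89 [319.3, 231.9, 111.9, 53.7] 5694 ztop 0.0123 top mean [0.4715 0.0782 0.0093] rect [471.5  94.2  92.8 217.    0.6]
short_tray pt 0.6 [240. 268.] [0.4538 0.3439 0.    ]
   cut 0.86 [202.9, 241.9, 77.0, 44.5] 2952 ztop 0.0123 top mean [0.4565 0.3443 0.0093] rect [456.8 340.9  74.9 130.9   3.8]
```

```bash
python3 - <<'E'
from h import *
dep=np.load('dep.npy')
P=cloud("top",dep,np.ones((480,640),bool))
pic,d2=r.capture("scene");Q=cloud("scene",d2,np.ones((480,640),bool))
A=np.vstack([P,Q])
np.set_printoptions(linewidth=200,suppress=True)
print("max height map cm; rows x from .9 down to .2 (5cm), cols y .5 -> -.7")
for x in np.arange(.85,-.01,-.05):
    row=[]
    for y in np.arange(.5,-.75,-.05):
        s=A[(abs(A[:,0]-x)<.025)&(abs(A[:,1]-y)<.025)]
        row.append(int(100*np.percentile(s[:,2],99)) if len(s) else -99)
    print(round(x,2),' '.join(f'{v:4d}' for v in row))
# rack front in area x>.68,y .1.. .35
for y in np.arange(.4,-.0,-.02):
    s=A[(abs(A[:,1]-y)<.01)&(A[:,2]>.03)&(A[:,0]>.69)]
    if len(s): print(round(y,2),'xmin',s[:,0].min().round(3),'xmin for z>.1',s[s[:,2]>.1][:,0].min().round(3) if (s[:,2]>.1).any() else None)
s=r.get_state();R=Ro.from_euler('xyz',s['eef_rot'],degrees=True).as_matrix();print(R.round(3))
m=r.camera_model('wrist');C=-m['R'].T@m['t'];print('cam in tool',R.T@(C-s['tcp_pos']),'axis',R.T@m['R'][2])
# tray orientation
for n in ('long_tray','short_tray'):
    r.capture('top');o=r.cut_out('top',n)[0];T=cloud('top',dep,o['mask'])
    T=T[(T[:,2]>.004)&(T[:,2]<.013)]
    print(n,cv2.minAreaRect((T[:,:2]*1000).astype(np.float32)))
p=cv2.imread('pics/top0.png')
cv2.imwrite('pics/tcrop.png',cv2.resize(p[110:340,200:440],None,fx=3.3,fy=2.6 if 0 else 3.3)[:600])
cv2.imwrite('pics/tcrop.png',cv2.resize(p[110:300,195:440],None,fx=3.2,fy=3.2,interpolation=cv2.INTER_CUBIC))
q=pic[:,:,::-1];cv2.imwrite('pics/scrop.png',cv2.resize(q[180:370,170:440],None,fx=2.9,fy=2.9,interpolation=cv2.INTER_CUBIC))
E
```

```text
max height map cm; rows x from .9 down to .2 (5cm), cols y .5 -> -.7
0.85  -99    0    0    0   27   28   29   29   30   30   28    0    0    0    0    0    7    7    7  -99  -99  -99  -99  -99    0
0.8  -99    0    0    0   14   18   19   20   21   21   20    0    0    0    0    0    7    7    7    1    0  -99  -99    2    2
0.75  -99    0    0    2    1    0    0    0    0    6    6    4    6    9    8    1    6    7    5    0  -99    0    5    0    4
0.7  -99    0    0    2    2    0    0    8    8    7    0   14   18   20   19  -99    0    0    0    0    0    0    7    0    0
0.65  -99    0    0    0    1    7    7    8    8    7    0   17   26   27   27    8    0    0    0    0    0    0    1    1    1
0.6  -99    0    0    5   10    8    2    2    6    5    0   12   31   33   34   21  -99    0    0    0    0    0    1    1    1
0.55  -99    0    0    4   10    8    1    0    4    0    0   21   36   37   37   21  -99    0    0    0    0    0    0    1    0
0.5  -99    0    1    1    1    0    1    1    1    1    1   20   36   37   38   21    0    0    0    0    1    1    1    0 
[... 1702 characters left out ...]
 0.786 xmin for z>.1 0.799
0.16 xmin 0.788 xmin for z>.1 0.797
0.14 xmin 0.797 xmin for z>.1 0.798
0.12 xmin 0.789 xmin for z>.1 0.793
0.1 xmin 0.797 xmin for z>.1 0.797
0.08 xmin 0.794 xmin for z>.1 0.794
0.06 xmin 0.692 xmin for z>.1 0.788
0.04 xmin 0.69 xmin for z>.1 0.784
0.02 xmin 0.756 xmin for z>.1 0.783
[[-0.    -0.293  0.956]
 [ 0.     0.956  0.293]
 [-1.     0.    -0.   ]]
cam in tool [-0.14673185 -0.0001422  -0.07228312] axis [0.96281792 0.00105685 0.27014909]
long_tray ((471.52874755859375, 93.92169952392578), (92.90907287597656, 217.424560546875), 0.5930073261260986)
short_tray ((456.78985595703125, 341.06756591796875), (74.9585189819336, 130.59275817871094), 3.8425002098083496)
```

View pics/tcrop.png

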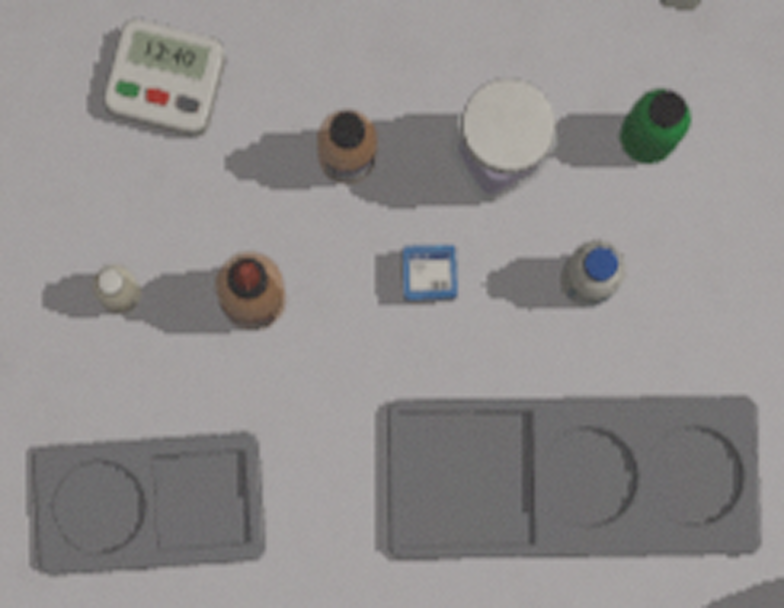

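View pics/scrop.png

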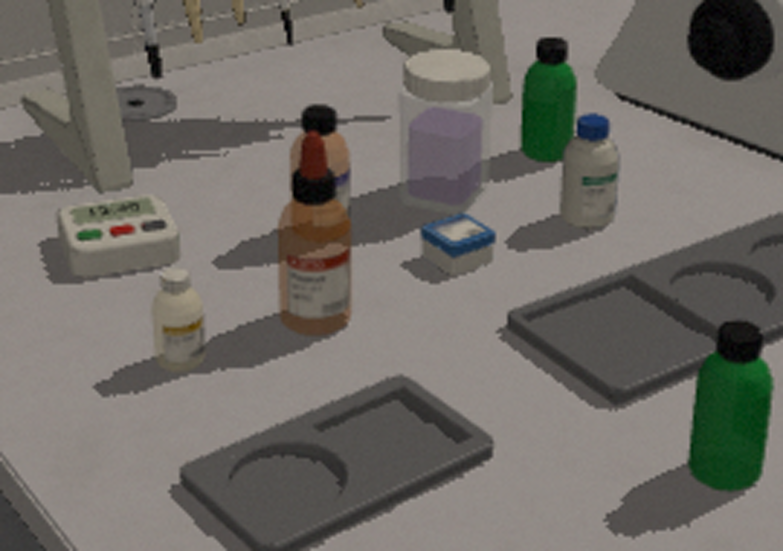

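Call:
arm_command(plan=[{"dx":-1,"wx":0.3},{"dx":-1,"wx":0.3},{"dx":-1,"wx":0.3},{"dx":-1,"wx":0.3},{"dx":-1,"wx":0.3},{"dx":-1,"wx":0.3},{"dx":-1,"wx":0.3},{"dx":-1,"wx":0.3},{"dx":-1,"wx":0.3},{"dx":-1,"wx":0.3},{"dx":-1,"wx":0.3},{"dx":-1,"wx":0.3},{"dx":-1,"wx":0.3},{"dx":-1,"wx":0.3}])

```text
schema error: expected keys dx, dy, dz, wx, wy, wz
```

Call:
arm_command(plan=[{"dx":-1,"dy":0,"dz":0,"wx":0.3,"wy":0,"wz":0},{"dx":-1,"dy":0,"dz":0,"wx":0.3,"wy":0,"wz":0},{"dx":-1,"dy":0,"dz":0,"wx":0.3,"wy":0,"wz":0},{"dx":-1,"dy":0,"dz":0,"wx":0.3,"wy":0,"wz":0},{"dx":-1,"dy":0,"dz":0,"wx":0.3,"wy":0,"wz":0},{"dx":-1,"dy":0,"dz":0,"wx":0.3,"wy":0,"wz":0},{"dx":-1,"dy":0,"dz":0,"wx":0.3,"wy":0,"wz":0},{"dx":-1,"dy":0,"dz":0,"wx":0.3,"wy":0,"wz":0},{"dx":-1,"dy":0,"dz":0,"wx":0.3,"wy":0,"wz":0},{"dx":-1,"dy":0,"dz":0,"wx":0.3,"wy":0,"wz":0},{"dx":-1,"dy":0,"dz":0,"wx":0.3,"wy":0,"wz":0},{"dx":-1,"dy":0,"dz":0,"wx":0.3,"wy":0,"wz":0}])

```text
time_s: 2.35
tcp_pos: [0.1972, -0.6433, 0.4824]
eef_rot: [113.4, 89.4, 113.2]
contact_force: [0.4, -0.5, -0.1]
gripper_width: 0.0873
```

```bash
cat >> h.py <<'E'
def go(x=None,y=None,z=None,yaw=None):
    "remaining move in row units; yaw = angle of tool y from world y (deg)"
    s=r.get_state();p=s['tcp_pos'];R=Ro.from_euler('xyz',s['eef_rot'],degrees=True).as_matrix()
    t=np.array([a if a is not None else b for a,b in zip((x,y,z),p)])
    cur=np.degrees(np.arctan2(-R[0,1],R[1,1]))
    g=cur if yaw is None else yaw
    c,q=np.cos(np.radians(g)),np.sin(np.radians(g))
    G=np.stack([[0,0,-1],[-q,c,0],[c,q,0]],1)
    rv=Ro.from_matrix(R.T@G).as_rotvec()/.08
    print('t',round(s['time_s'],2),'p',p.round(4),'yaw',cur.round(1),'q',s['joints'].round(0),'F',s['contact_force'].round(1),'w',round(s['gripper_width'],4))
    print('  shift units',(R.T@(t-p)/.02).round(2),'turn units',rv.round(2))
E
python3 -c "
from h import *
go(.6618,.1373,.4962,0)"
```

```text
t 2.35 p [ 0.1972 -0.6433  0.4824] yaw -0.2 q [ -56.   19.   29.   -0. -101.  -34.] F [ 0.4 -0.5 -0.1] w 0.0873
  shift units [-0.39 39.12 23.08] turn units [-0.05 -0.05 -0.13]
```

Call:
arm_command(plan=[{"dx":-0.5,"dy":1,"dz":0.59,"wx":0,"wy":0,"wz":0},{"dx":-0.5,"dy":1,"dz":0.59,"wx":0,"wy":0,"wz":0},{"dx":0,"dy":1,"dz":0.59,"wx":0,"wy":0,"wz":0},{"dx":0,"dy":1,"dz":0.59,"wx":0,"wy":0,"wz":0},{"dx":0,"dy":1,"dz":0.59,"wx":0,"wy":0,"wz":0},{"dx":0,"dy":1,"dz":0.59,"wx":0,"wy":0,"wz":0},{"dx":0,"dy":1,"dz":0.59,"wx":0,"wy":0,"wz":0},{"dx":0,"dy":1,"dz":0.59,"wx":0,"wy":0,"wz":0},{"dx":0,"dy":1,"dz":0.59,"wx":0,"wy":0,"wz":0},{"dx":0,"dy":1,"dz":0.59,"wx":0,"wy":0,"wz":0},{"dx":0,"dy":1,"dz":0.59,"wx":0,"wy":0,"wz":0},{"dx":0,"dy":1,"dz":0.59,"wx":0,"wy":0,"wz":0},{"dx":0,"dy":1,"dz":0.59,"wx":0,"wy":0,"wz":0},{"dx":0,"dy":1,"dz":0.59,"wx":0,"wy":0,"wz":0},{"dx":0,"dy":1,"dz":0.59,"wx":0,"wy":0,"wz":0},{"dx":0,"dy":1,"dz":0.59,"wx":0,"wy":0,"wz":0}])

```text
time_s: 3.68
tcp_pos: [0.3926, -0.3144, 0.51]
eef_rot: [69.2, 89.8, 68.4]
contact_force: [-0.4, -0.3, 0.2]
gripper_width: 0.0877
```

```bash
python3 -c "
from h import *
go(.6618,.1373,.4962,0)"
```

```text
t 3.68 p [ 0.3926 -0.3144  0.51  ] yaw -0.8 q [ -16.    1.   10.   -0. -100.  -74.] F [-0.4 -0.3  0.2] w 0.0877
  shift units [ 0.78 22.76 13.16] turn units [-0.17  0.02 -0.04]
```

Call:
arm_command(plan=[{"dx":0,"dy":1,"dz":0.58,"wx":-0.1,"wy":0,"wz":0},{"dx":0,"dy":1,"dz":0.58,"wx":0,"wy":0,"wz":0},{"dx":0,"dy":1,"dz":0.58,"wx":0,"wy":0,"wz":0},{"dx":0,"dy":1,"dz":0.58,"wx":0,"wy":0,"wz":0},{"dx":0,"dy":1,"dz":0.58,"wx":0,"wy":0,"wz":0},{"dx":0,"dy":1,"dz":0.58,"wx":0,"wy":0,"wz":0},{"dx":0,"dy":1,"dz":0.58,"wx":0,"wy":0,"wz":0},{"dx":0,"dy":1,"dz":0.58,"wx":0,"wy":0,"wz":0},{"dx":0,"dy":1,"dz":0.58,"wx":0,"wy":0,"wz":0},{"dx":0,"dy":1,"dz":0.58,"wx":0,"wy":0,"wz":0},{"dx":0,"dy":1,"dz":0.58,"wx":0,"wy":0,"wz":0},{"dx":0,"dy":1,"dz":0.58,"wx":0,"wy":0,"wz":0},{"dx":0,"dy":1,"dz":0.58,"wx":0,"wy":0,"wz":0},{"dx":0,"dy":1,"dz":0.58,"wx":0,"wy":0,"wz":0},{"dx":0,"dy":1,"dz":0.58,"wx":0,"wy":0,"wz":0},{"dx":0,"dy":1,"dz":0.58,"wx":0,"wy":0,"wz":0},{"dx":0,"dy":1,"dz":0.58,"wx":0,"wy":0,"wz":0},{"dx":0,"dy":1,"dz":0.58,"wx":0,"wy":0,"wz":0},{"dx":0.5,"dy":1,"dz":0.58,"wx":0,"wy":0,"wz":0},{"dx":1,"dy":1,"dz":0.58,"wx":0,"wy":0,"wz":0}])

```text
time_s: 5.35
tcp_pos: [0.6342, 0.1074, 0.4908]
eef_rot: [18.2, 88.9, 18.0]
contact_force: [0.0, -0.2, -0.7]
gripper_width: 0.0877
```

```bash
python3 -c "
from h import *
go(.6618,.1373,.115,0)"
```

```text
t 5.35 p [0.6342 0.1074 0.4908] yaw -0.2 q [  27.   14.   24.    0.  -98. -117.] F [ 0.  -0.2 -0.7] w 0.0877
  shift units [18.82  1.39  1.04] turn units [-0.04  0.23 -0.07]
```

Call:
arm_command(plan=[{"dx":1,"dy":0.3,"dz":0.25,"wx":0,"wy":0.2,"wz":0},{"dx":1,"dy":0.3,"dz":0.25,"wx":0,"wy":0,"wz":0},{"dx":1,"dy":0.3,"dz":0.25,"wx":0,"wy":0,"wz":0},{"dx":1,"dy":0.3,"dz":0.25,"wx":0,"wy":0,"wz":0},{"dx":1,"dy":0.2,"dz":0,"wx":0,"wy":0,"wz":0},{"dx":1,"dy":0,"dz":0,"wx":0,"wy":0,"wz":0},{"dx":1,"dy":0,"dz":0,"wx":0,"wy":0,"wz":0},{"dx":1,"dy":0,"dz":0,"wx":0,"wy":0,"wz":0},{"dx":1,"dy":0,"dz":0,"wx":0,"wy":0,"wz":0},{"dx":1,"dy":0,"dz":0,"wx":0,"wy":0,"wz":0},{"dx":1,"dy":0,"dz":0,"wx":0,"wy":0,"wz":0},{"dx":1,"dy":0,"dz":0,"wx":0,"wy":0,"wz":0},{"dx":1,"dy":0,"dz":0,"wx":0,"wy":0,"wz":0},{"dx":1,"dy":0,"dz":0,"wx":0,"wy":0,"wz":0},{"dx":1,"dy":0,"dz":0,"wx":0,"wy":0,"wz":0},{"dx":1,"dy":0,"dz":0,"wx":0,"wy":0,"wz":0},{"dx":0.8,"dy":0,"dz":0,"wx":0,"wy":0,"wz":0},{"dx":0,"dy":0,"dz":0,"wx":0,"wy":0,"wz":0}])

```text
time_s: 6.85
tcp_pos: [0.6442, 0.1385, 0.1111]
eef_rot: [-176.6, 88.3, -176.9]
contact_force: [-1.0, -0.7, -0.4]
gripper_width: 0.0873
```

```bash
python3 -c "
from h import *
go(.6618,.1373,.071,0)
p,d=r.capture('wrist');cv2.imwrite('pics/w1.png',p[:,:,::-1])"
```

```text
t 6.85 p [0.6442 0.1385 0.1111] yaw -0.2 q [  29.   26.   -9.   -1.  -57. -118.] F [-1.  -0.7 -0.4] w 0.0873
  shift units [ 1.98 -0.05  0.94] turn units [-0.05 -0.37  0.02]
```

View pics/w1.png

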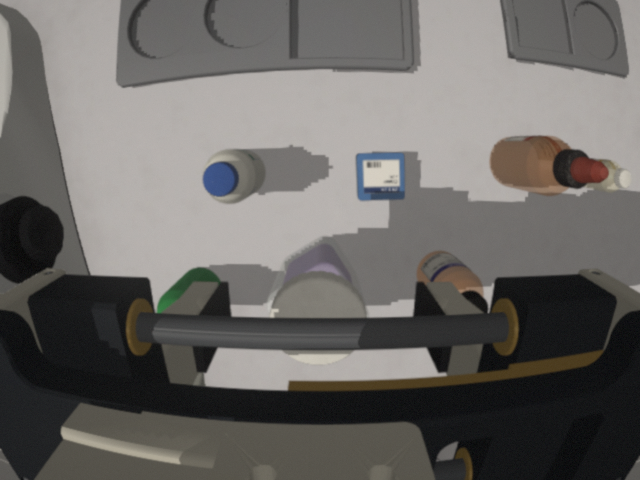

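Call:
arm_command(fingers=-0.6, plan=[{"dx":0,"dy":-0.05,"dz":0.9,"wx":0,"wy":-0.35,"wz":0},{"dx":0,"dy":0,"dz":0,"wx":0,"wy":0,"wz":0},{"dx":0,"dy":0,"dz":0,"wx":0,"wy":0,"wz":0}])

```text
time_s: 7.15
tcp_pos: [0.6637, 0.1372, 0.1135]
eef_rot: [-67.6, 89.9, -67.8]
contact_force: [0.4, -0.2, -0.2]
gripper_width: 0.0736
```

```bash
python3 -c "
from h import *
go(.6618,.1373,.071,0)"
```

```text
t 7.15 p [0.6637 0.1372 0.1135] yaw -0.2 q [  28.   26.   -8.    0.  -56. -118.] F [ 0.4 -0.2 -0.2] w 0.0736
  shift units [ 2.13  0.01 -0.1 ] turn units [-0.05  0.01  0.03]
```

Call:
arm_command(plan=[{"dx":0.8,"dy":0,"dz":-0.1,"wx":0,"wy":0,"wz":0},{"dx":0.8,"dy":0,"dz":0,"wx":0,"wy":0,"wz":0},{"dx":0.5,"dy":0,"dz":0,"wx":0,"wy":0,"wz":0},{"dx":0,"dy":0,"dz":0,"wx":0,"wy":0,"wz":0}])

```text
time_s: 7.48
tcp_pos: [0.6631, 0.1379, 0.0756]
eef_rot: [10.4, 89.6, 10.2]
contact_force: [-0.0, 0.2, -0.0]
gripper_width: 0.0699
```

Call:
arm_command(fingers=1, force=20, plan=[{"dx":0,"dy":0,"dz":0,"wx":0,"wy":0,"wz":0},{"dx":0,"dy":0,"dz":0,"wx":0,"wy":0,"wz":0},{"dx":0,"dy":0,"dz":0,"wx":0,"wy":0,"wz":0},{"dx":0,"dy":0,"dz":0,"wx":0,"wy":0,"wz":0},{"dx":0,"dy":0,"dz":0,"wx":0,"wy":0,"wz":0},{"dx":0,"dy":0,"dz":0,"wx":0,"wy":0,"wz":0}])

```text
time_s: 7.98
tcp_pos: [0.6638, 0.1383, 0.0789]
eef_rot: [14.9, 89.5, 14.7]
contact_force: [-0.2, 0.3, -1.1]
gripper_width: 0.0627
```

```bash
python3 -c "
from h import *
go(.4708,.1569,.071,0)"
```

```text
t 7.98 p [0.6638 0.1383 0.0789] yaw -0.2 q [  28.   28.  -10.    0.  -52. -119.] F [-0.2  0.3 -1.1] w 0.0627
  shift units [ 0.32  0.89 -9.65] turn units [-0.05  0.1  -0.03]
```

Call:
arm_command(plan=[{"dx":0.3,"dy":0,"dz":0,"wx":0,"wy":0,"wz":0},{"dx":0,"dy":0,"dz":0,"wx":0,"wy":0,"wz":0},{"dx":0,"dy":0,"dz":0,"wx":0,"wy":0,"wz":0},{"dx":0,"dy":0,"dz":0,"wx":0,"wy":0,"wz":0},{"dx":0,"dy":0,"dz":0,"wx":0,"wy":0,"wz":0},{"dx":0,"dy":0,"dz":0,"wx":0,"wy":0,"wz":0}])

```text
time_s: 8.48
tcp_pos: [0.6653, 0.1387, 0.0747]
eef_rot: [13.6, 89.3, 13.4]
contact_force: [0.3, -0.1, 0.2]
gripper_width: 0.0627
```

```bash
python3 -c "
from h import *
go(.4708,.1569,.071,0)
p,d=r.capture('scene');cv2.imwrite('pics/s1.png',p[:,:,::-1])
"
```

```text
t 8.48 p [0.6653 0.1387 0.0747] yaw -0.1 q [  28.   28.  -10.    0.  -51. -119.] F [ 0.3 -0.1  0.2] w 0.0627
  shift units [ 0.07  0.88 -9.73] turn units [-0.03  0.15 -0.04]
```

View pics/s1.png

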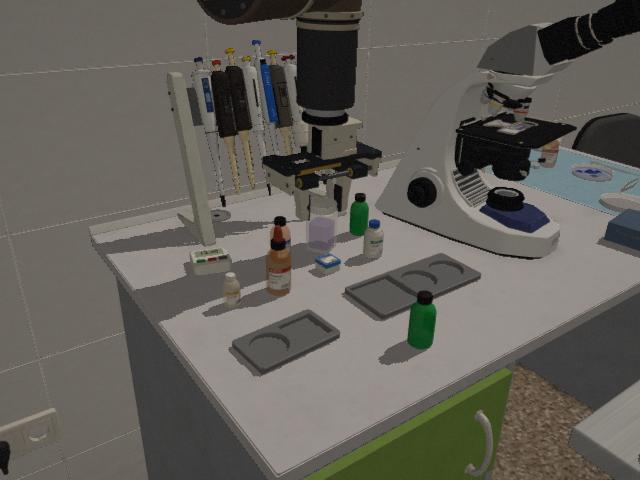

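Call:
arm_command(fingers=-0.6, plan=[{"dx":0,"dy":-0.05,"dz":-0.1,"wx":0,"wy":0,"wz":0},{"dx":0,"dy":0,"dz":0,"wx":0,"wy":0,"wz":0},{"dx":-0.55,"dy":0,"dz":0,"wx":0,"wy":0.1,"wz":0},{"dx":0,"dy":0,"dz":0,"wx":0,"wy":0,"wz":0}])

```text
time_s: 8.87
tcp_pos: [0.6631, 0.1377, 0.0857]
eef_rot: [35.0, 89.7, 34.9]
contact_force: [1.6, 0.9, 1.5]
gripper_width: 0.0699
```

```bash
python3 -c "
from h import *
go(.6618,.1373,.086,0)
p,d=r.capture('wrist');cv2.imwrite('pics/w2.png',p[:,:,::-1])"
```

```text
t 8.87 p [0.6631 0.1377 0.0857] yaw -0.1 q [  28.   28.  -10.   -0.  -53. -118.] F [1.6 0.9 1.5] w 0.0699
  shift units [-0.01 -0.02 -0.06] turn units [-0.03  0.05 -0.03]
```

View pics/w2.png

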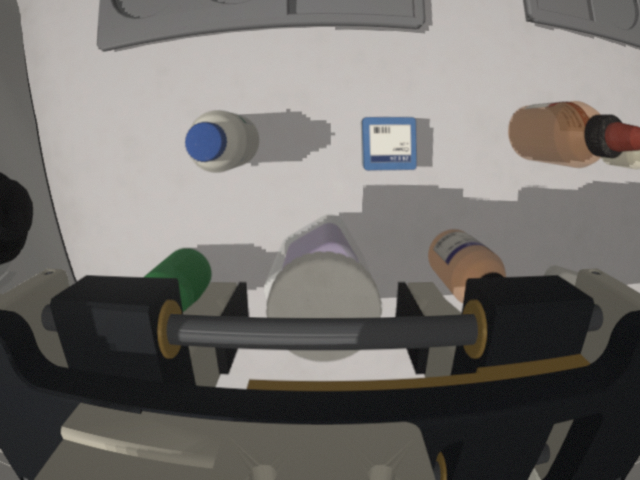

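Call:
arm_command(fingers=1, force=25, plan=[{"dx":0,"dy":0,"dz":0,"wx":0,"wy":0,"wz":0},{"dx":0,"dy":0,"dz":0,"wx":0,"wy":0,"wz":0},{"dx":0,"dy":0,"dz":0,"wx":0,"wy":0,"wz":0},{"dx":0,"dy":0,"dz":0,"wx":0,"wy":0,"wz":0},{"dx":0,"dy":0,"dz":0,"wx":0,"wy":0,"wz":0},{"dx":0,"dy":0,"dz":0,"wx":0,"wy":0,"wz":0}])

```text
time_s: 9.42
tcp_pos: [0.6623, 0.1377, 0.0836]
eef_rot: [37.2, 89.7, 37.0]
contact_force: [-0.2, -0.1, 2.4]
gripper_width: 0.0512
```

```bash
python3 -c "
from h import *
go(.4708,.1569,.086,0)"
```

```text
t 9.42 p [0.6623 0.1377 0.0836] yaw -0.2 q [  28.   28.  -10.   -0.  -52. -118.] F [-0.2 -0.1  2.4] w 0.0512
  shift units [-0.15  0.94 -9.58] turn units [-0.03  0.05 -0.04]
```

Call:
arm_command(plan=[{"dx":-0.5,"dy":0,"dz":0,"wx":0,"wy":0,"wz":0},{"dx":-1,"dy":0,"dz":0,"wx":0,"wy":0,"wz":0},{"dx":-1,"dy":0,"dz":0,"wx":0,"wy":0,"wz":0},{"dx":-0.3,"dy":0.1,"dz":-0.8,"wx":0,"wy":0,"wz":0},{"dx":0,"dy":0.1,"dz":-1,"wx":0,"wy":0,"wz":0},{"dx":0,"dy":0.1,"dz":-1,"wx":0,"wy":0,"wz":0},{"dx":0,"dy":0.1,"dz":-1,"wx":0,"wy":0,"wz":0},{"dx":0,"dy":0.1,"dz":-1,"wx":0,"wy":0,"wz":0},{"dx":0,"dy":0.1,"dz":-1,"wx":0,"wy":0,"wz":0},{"dx":0,"dy":0.1,"dz":-1,"wx":0,"wy":0,"wz":0},{"dx":0,"dy":0.1,"dz":-1,"wx":0,"wy":0,"wz":0},{"dx":0,"dy":0.1,"dz":-1,"wx":0,"wy":0,"wz":0},{"dx":0,"dy":0.1,"dz":-0.6,"wx":0,"wy":0,"wz":0},{"dx":0,"dy":0,"dz":0,"wx":0,"wy":0,"wz":0}])

```text
time_s: 10.58
tcp_pos: [0.4618, 0.155, 0.1426]
eef_rot: [-172.3, 89.6, -172.7]
contact_force: [-0.3, 0.0, -1.8]
gripper_width: 0.0512
```

```bash
python3 -c "
from h import *
go(.4708,.1569,.0885,0)
p,d=r.capture('scene');cv2.imwrite('pics/s2.png',p[:,:,::-1])
"
```

```text
t 10.58 p [0.4618 0.155  0.1426] yaw -0.4 q [  42.    8.  -30.   -0.  -53. -132.] F [-0.3  0.  -1.8] w 0.0512
  shift units [2.7  0.1  0.47] turn units [-0.1  -0.08  0.01]
```

View pics/s2.png

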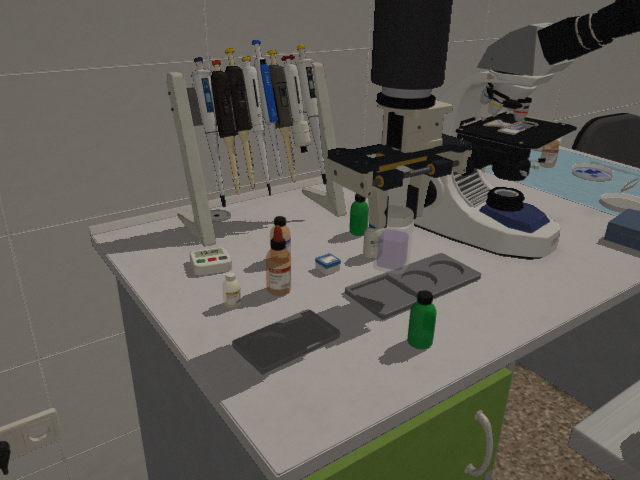

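Call:
arm_command(plan=[{"dx":0.5,"dy":0.1,"dz":0.45,"wx":0,"wy":0,"wz":0},{"dx":0.8,"dy":0,"dz":0.05,"wx":0,"wy":0,"wz":0},{"dx":0.7,"dy":0,"dz":0,"wx":0,"wy":0,"wz":0},{"dx":0.2,"dy":0,"dz":0,"wx":0,"wy":0,"wz":0},{"dx":0,"dy":0,"dz":0,"wx":0,"wy":0,"wz":0}])

```text
time_s: 11.05
tcp_pos: [0.479, 0.1592, 0.0973]
eef_rot: [138.8, 89.9, 138.5]
contact_force: [-0.6, 0.4, -1.0]
gripper_width: 0.0514
```

```bash
python3 -c "
from h import *
go(.4715,.1569,.0885,0)
p,d=r.capture('wrist');cv2.imwrite('pics/w3.png',p[:,:,::-1])"
```

```text
t 11.05 p [0.479  0.1592 0.0973] yaw -0.3 q [  41.   13.  -31.   -0.  -46. -131.] F [-0.6  0.4 -1. ] w 0.0514
  shift units [ 0.44 -0.12 -0.37] turn units [-0.08 -0.02 -0.02]
```

View pics/w3.png

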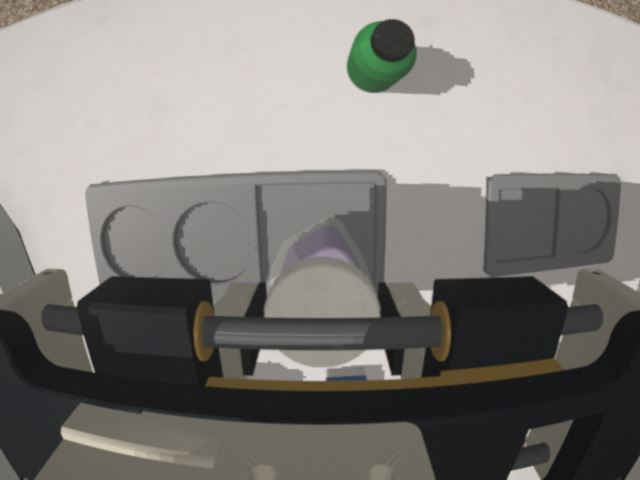

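Call:
arm_command(plan=[{"dx":0,"dy":-0.1,"dz":-0.35,"wx":0,"wy":0,"wz":0},{"dx":0.2,"dy":0,"dz":0,"wx":0,"wy":0,"wz":0},{"dx":0.2,"dy":0,"dz":0,"wx":0,"wy":0,"wz":0},{"dx":0.05,"dy":0,"dz":0,"wx":0,"wy":0,"wz":0}])

```text
time_s: 11.43
tcp_pos: [0.4731, 0.1574, 0.0891]
eef_rot: [86.9, 89.9, 86.5]
contact_force: [-0.0, -1.5, -1.3]
gripper_width: 0.0513
```

```bash
python3 -c "
from h import *
go(.4715,.1569,.0885,0)"
```

```text
t 11.43 p [0.4731 0.1574 0.0891] yaw -0.4 q [  41.   13.  -32.   -0.  -45. -131.] F [-0.  -1.5 -1.3] w 0.0513
  shift units [ 0.03 -0.03 -0.08] turn units [-0.08  0.   -0.03]
```

Call:
arm_command(plan=[{"dx":0.1,"dy":0,"dz":-0.05,"wx":0,"wy":0,"wz":0},{"dx":0.1,"dy":0,"dz":0,"wx":0,"wy":0,"wz":0}])

```text
time_s: 11.6
tcp_pos: [0.4731, 0.1579, 0.0873]
eef_rot: [44.8, 89.8, 44.5]
contact_force: [-12.1, -1.3, 37.5]
gripper_width: 0.0513
```

```bash
python3 -c "
from h import *
go(.4715,.1569,.0885,0)"
```

```text
t 11.6 p [0.4731 0.1579 0.0873] yaw -0.3 q [  41.   13.  -33.   -0.  -44. -131.] F [-12.1  -1.3  37.5] w 0.0513
  shift units [-0.06 -0.05 -0.08] turn units [-0.06  0.03 -0.03]
```

Call:
arm_command(fingers=-0.6, plan=[{"dx":-0.1,"dy":0,"dz":0,"wx":0,"wy":0,"wz":0},{"dx":0,"dy":0,"dz":0,"wx":0,"wy":0,"wz":0},{"dx":0,"dy":0,"dz":0,"wx":0,"wy":0,"wz":0},{"dx":0,"dy":0,"dz":0,"wx":0,"wy":0,"wz":0},{"dx":-0.5,"dy":0,"dz":0,"wx":0,"wy":0,"wz":0},{"dx":-1,"dy":0,"dz":0,"wx":0,"wy":0,"wz":0},{"dx":-1,"dy":0,"dz":0,"wx":0,"wy":0,"wz":0},{"dx":-0.5,"dy":0,"dz":0,"wx":0,"wy":0,"wz":0},{"dx":0,"dy":0,"dz":0,"wx":0,"wy":0,"wz":0}])

```text
time_s: 12.35
tcp_pos: [0.473, 0.1579, 0.1546]
eef_rot: [32.5, 89.7, 32.3]
contact_force: [0.1, -0.4, -0.5]
gripper_width: 0.0702
```

```bash
python3 -c "
from h import *
go(.661,.2265,.13,0)
p,d=r.capture('scene');cv2.imwrite('pics/s3.png',p[:,:,::-1])
"
```

```text
t 12.35 p [0.473  0.1579 0.1546] yaw -0.2 q [  41.    8.  -28.    0.  -54. -131.] F [ 0.1 -0.4 -0.5] w 0.0702
  shift units [1.28 3.46 9.38] turn units [-0.05  0.05 -0.03]
```

View pics/s3.png

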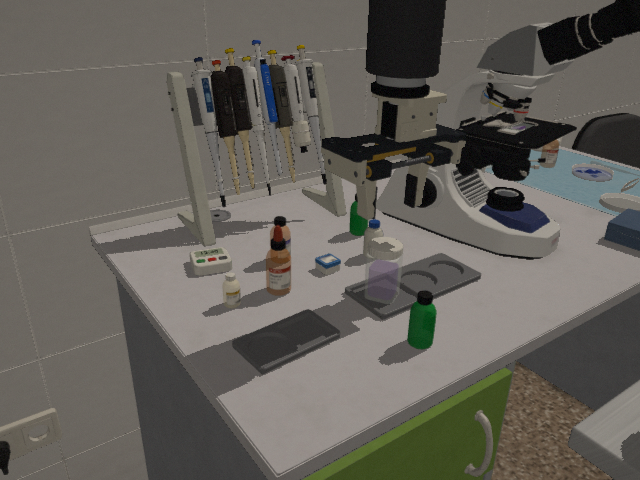

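Call:
arm_command(fingers=-0.3, plan=[{"dx":0,"dy":0.2,"dz":0.6,"wx":0,"wy":0,"wz":0},{"dx":0,"dy":0.35,"dz":1,"wx":0,"wy":0,"wz":0},{"dx":0,"dy":0.35,"dz":1,"wx":0,"wy":0,"wz":0},{"dx":0,"dy":0.35,"dz":1,"wx":0,"wy":0,"wz":0},{"dx":0,"dy":0.35,"dz":1,"wx":0,"wy":0,"wz":0},{"dx":0,"dy":0.35,"dz":1,"wx":0,"wy":0,"wz":0},{"dx":0,"dy":0.35,"dz":1,"wx":0,"wy":0,"wz":0},{"dx":0,"dy":0.35,"dz":1,"wx":0,"wy":0,"wz":0},{"dx":0.3,"dy":0.35,"dz":0.8,"wx":0,"wy":0,"wz":0},{"dx":0.3,"dy":0.35,"dz":0.4,"wx":0,"wy":0,"wz":0},{"dx":0,"dy":0,"dz":0,"wx":0,"wy":0,"wz":0}])

```text
time_s: 13.32
tcp_pos: [0.6521, 0.2241, 0.1314]
eef_rot: [-166.3, 89.6, -166.7]
contact_force: [-0.3, 0.2, -1.6]
gripper_width: 0.057
```

```bash
python3 -c "
from h import *
go(.661,.2265,.04,0)
p,d=r.capture('top');cv2.imwrite('pics/t3.png',p[:,:,::-1])
o=r.cut_out('top','staining_jar_mid')
for q in o[:2]:
  P=cloud('top',d,q['mask']);zt=np.percentile(P[:,2],97);T=P[P[:,2]>zt-.006]
  print(q['score'],zt,T.mean(0),cv2.minAreaRect((T[:,:2]*1000).astype(np.float32)))
"
```

```text
t 13.32 p [0.6521 0.2241 0.1314] yaw -0.3 q [  35.   26.   -5.   -0.  -59. -125.] F [-0.3  0.2 -1.6] w 0.057
  shift units [4.57 0.13 0.48] turn units [-0.07 -0.09  0.02]
0.93 0.09346812370948052 [0.47482382 0.15997495 0.09026832] ((475.1240539550781, 159.9743194580078), (50.30018997192383, 48.665992736816406), 89.46138000488281)
0.58 0.07803510872111705 [0.65756876 0.2267285  0.07686606] ((657.512451171875, 226.27203369140625), (2.84455943107605, 17.804519653320312), 2.1011734008789062)
```

View pics/t3.png

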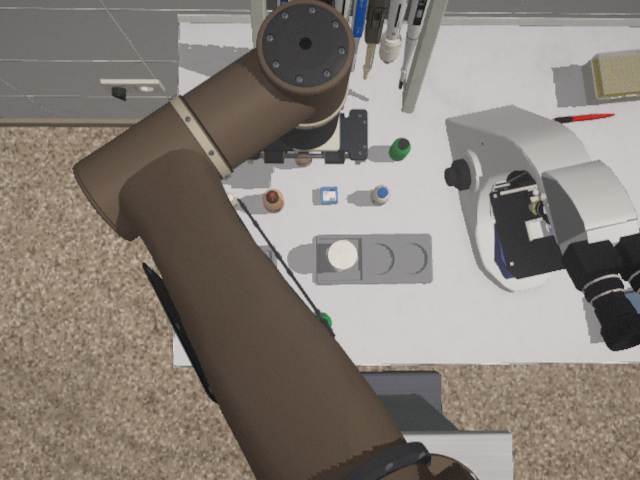

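Call:
arm_command(plan=[{"dx":0.3,"dy":0.1,"dz":0.45,"wx":0,"wy":-0.1,"wz":0},{"dx":1,"dy":0,"dz":0,"wx":0,"wy":0,"wz":0},{"dx":1,"dy":0,"dz":0,"wx":0,"wy":0,"wz":0},{"dx":1,"dy":0,"dz":0,"wx":0,"wy":0,"wz":0},{"dx":0.7,"dy":0,"dz":0,"wx":0,"wy":0,"wz":0},{"dx":0,"dy":0,"dz":0,"wx":0,"wy":0,"wz":0}])

```text
time_s: 13.92
tcp_pos: [0.6598, 0.2254, 0.0526]
eef_rot: [11.9, 89.5, 11.7]
contact_force: [-0.8, -0.2, -0.3]
gripper_width: 0.0566
```

```bash
python3 -c "
from h import *
go(.661,.2265,.04,0)
p,d=r.capture('wrist');cv2.imwrite('pics/w4.png',p[:,:,::-1])
"
```

```text
t 13.92 p [0.6598 0.2254 0.0526] yaw -0.2 q [  35.   31.   -9.    0.  -50. -125.] F [-0.8 -0.2 -0.3] w 0.0566
  shift units [0.63 0.06 0.05] turn units [-0.05  0.1  -0.02]
```

View pics/w4.png

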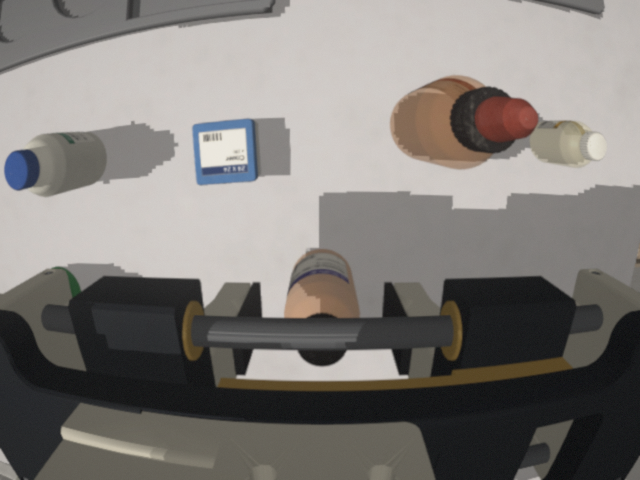

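Call:
arm_command(plan=[{"dx":0.5,"dy":0.05,"dz":0.05,"wx":0,"wy":0.1,"wz":0},{"dx":0.1,"dy":0,"dz":0,"wx":0,"wy":0,"wz":0}])

```text
time_s: 14.13
tcp_pos: [0.6623, 0.2272, 0.0439]
eef_rot: [45.0, 89.7, 44.8]
contact_force: [-0.3, -0.5, -1.1]
gripper_width: 0.0572
```

Call:
arm_command(fingers=1, force=15, plan=[{"dx":0,"dy":0,"dz":0,"wx":0,"wy":0,"wz":0},{"dx":0,"dy":0,"dz":0,"wx":0,"wy":0,"wz":0},{"dx":0,"dy":0,"dz":0,"wx":0,"wy":0,"wz":0},{"dx":0,"dy":0,"dz":0,"wx":0,"wy":0,"wz":0},{"dx":0,"dy":0,"dz":0,"wx":0,"wy":0,"wz":0},{"dx":0,"dy":0,"dz":0,"wx":0,"wy":0,"wz":0},{"dx":0,"dy":0,"dz":0,"wx":0,"wy":0,"wz":0}])

```text
time_s: 14.72
tcp_pos: [0.6642, 0.2282, 0.0474]
eef_rot: [37.0, 89.4, 36.8]
contact_force: [-1.2, -0.1, -0.6]
gripper_width: 0.0338
```

```bash
python3 -c "
from h import *
go(.4716,.0859,.16,0)"
```

```text
t 14.72 p [0.6642 0.2282 0.0474] yaw -0.1 q [  35.   32.   -8.   -0.  -50. -125.] F [-1.2 -0.1 -0.6] w 0.0338
  shift units [-5.75 -7.1  -9.57] turn units [-0.03  0.1  -0.08]
```

Call:
arm_command(plan=[{"dx":-0.6,"dy":0,"dz":0,"wx":0,"wy":0.1,"wz":0},{"dx":-1,"dy":0,"dz":0,"wx":0,"wy":0,"wz":0},{"dx":-1,"dy":0,"dz":0,"wx":0,"wy":0,"wz":0},{"dx":-1,"dy":-0.2,"dz":-0.3,"wx":0,"wy":0,"wz":0},{"dx":-1,"dy":-0.72,"dz":-1,"wx":0,"wy":0,"wz":0},{"dx":-0.8,"dy":-0.72,"dz":-1,"wx":0,"wy":0,"wz":0},{"dx":0,"dy":-0.72,"dz":-1,"wx":0,"wy":0,"wz":0},{"dx":0,"dy":-0.72,"dz":-1,"wx":0,"wy":0,"wz":0},{"dx":0,"dy":-0.72,"dz":-1,"wx":0,"wy":0,"wz":0},{"dx":0,"dy":-0.72,"dz":-1,"wx":0,"wy":0,"wz":0},{"dx":0,"dy":-0.72,"dz":-1,"wx":0,"wy":0,"wz":0},{"dx":0,"dy":-0.72,"dz":-0.9,"wx":0,"wy":0,"wz":0},{"dx":0,"dy":-0.6,"dz":-0.5,"wx":0,"wy":0,"wz":0},{"dx":0,"dy":0,"dz":0,"wx":0,"wy":0,"wz":0}])

```text
time_s: 15.88
tcp_pos: [0.4809, 0.0911, 0.1589]
eef_rot: [91.5, 89.6, 91.4]
contact_force: [-0.5, 0.3, -0.7]
gripper_width: 0.0339
```

```bash
python3 -c "
from h import *
go(.4745,.0859,.0514,0)"
```

```text
t 15.88 p [0.4809 0.0911 0.1589] yaw -0.1 q [  34.    7.  -28.   -0.  -54. -123.] F [-0.5  0.3 -0.7] w 0.0339
  shift units [ 5.37 -0.3  -0.32] turn units [-0.02 -0.   -0.08]
```

Call:
arm_command(plan=[{"dx":0.5,"dy":-0.4,"dz":-0.3,"wx":0,"wy":0,"wz":-0.08},{"dx":1,"dy":0,"dz":0,"wx":0,"wy":0,"wz":0},{"dx":1,"dy":0,"dz":0,"wx":0,"wy":0,"wz":0},{"dx":1,"dy":0,"dz":0,"wx":0,"wy":0,"wz":0},{"dx":0.7,"dy":0,"dz":0,"wx":0,"wy":0,"wz":0},{"dx":0,"dy":0,"dz":0,"wx":0,"wy":0,"wz":0}])

```text
time_s: 16.38
tcp_pos: [0.4777, 0.0844, 0.076]
eef_rot: [30.9, 89.4, 30.8]
contact_force: [0.5, -0.3, -0.2]
gripper_width: 0.0334
```

```bash
python3 -c "
from h import *
go(.4745,.0835,.0514,0)
p,d=r.capture('wrist');cv2.imwrite('pics/w5.png',p[:,:,::-1])"
```

```text
t 16.38 p [0.4777 0.0844 0.076 ] yaw -0.1 q [  33.   12.  -35.    0.  -42. -123.] F [ 0.5 -0.3 -0.2] w 0.0334
  shift units [ 1.23 -0.05 -0.17] turn units [-0.03  0.12 -0.07]
```

View pics/w5.png

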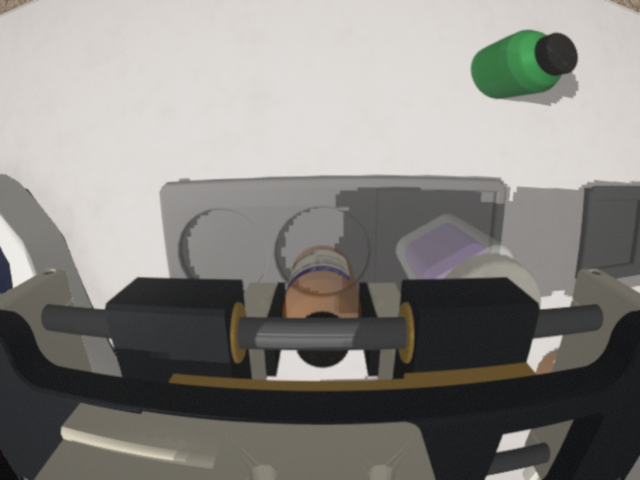

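Call:
arm_command(plan=[{"dx":0.4,"dy":0,"dz":-0.15,"wx":0,"wy":0.1,"wz":0},{"dx":0.4,"dy":0,"dz":0,"wx":0,"wy":0,"wz":0},{"dx":0.2,"dy":0,"dz":0,"wx":0,"wy":0,"wz":0},{"dx":0.1,"dy":0,"dz":0,"wx":0,"wy":0,"wz":0}])

```text
time_s: 16.77
tcp_pos: [0.4776, 0.0864, 0.0562]
eef_rot: [52.9, 89.4, 52.9]
contact_force: [-0.3, -0.2, -0.8]
gripper_width: 0.0339
```

```bash
python3 -c "
from h import *
go(.4745,.0835,.0514,0)"
```

```text
t 16.77 p [0.4776 0.0864 0.0562] yaw -0.0 q [  33.   14.  -36.   -0.  -39. -123.] F [-0.3 -0.2 -0.8] w 0.0339
  shift units [ 0.24 -0.15 -0.16] turn units [-0.01  0.08 -0.1 ]
```

Call:
arm_command(plan=[{"dx":0.15,"dy":-0.15,"dz":-0.15,"wx":0,"wy":0.08,"wz":-0.08},{"dx":0.12,"dy":0,"dz":0,"wx":0,"wy":0,"wz":0},{"dx":0.05,"dy":0,"dz":0,"wx":0,"wy":0,"wz":0}])

```text
time_s: 17.02
tcp_pos: [0.4751, 0.0834, 0.0503]
eef_rot: [68.0, 89.9, 68.0]
contact_force: [-4.7, 0.3, 18.0]
gripper_width: 0.0336
```

```bash
python3 -c "
from h import *
go(.4745,.0835,.0514,0)"
```

```text
t 17.02 p [0.4751 0.0834 0.0503] yaw -0.0 q [  33.   15.  -37.   -0.  -38. -123.] F [-4.7  0.3 18. ] w 0.0336
  shift units [-0.06  0.   -0.03] turn units [-0.    0.01 -0.02]
```

Call:
arm_command(fingers=0, plan=[{"dx":-0.05,"dy":0,"dz":0,"wx":0,"wy":0,"wz":0},{"dx":0,"dy":0,"dz":0,"wx":0,"wy":0,"wz":0},{"dx":0,"dy":0,"dz":0,"wx":0,"wy":0,"wz":0},{"dx":-0.5,"dy":0,"dz":0,"wx":0,"wy":0,"wz":0},{"dx":-1,"dy":0,"dz":0,"wx":0,"wy":0,"wz":0},{"dx":-1,"dy":0,"dz":0,"wx":0,"wy":0,"wz":0},{"dx":-0.8,"dy":0,"dz":0,"wx":0,"wy":0,"wz":0},{"dx":0,"dy":0,"dz":0,"wx":0,"wy":0,"wz":0}])

```text
time_s: 17.68
tcp_pos: [0.4747, 0.0829, 0.1195]
eef_rot: [163.0, 90.0, 163.0]
contact_force: [-0.2, 0.3, 0.4]
gripper_width: 0.0437
```

```bash
python3 -c "
from h import *
go(.588,.0843,.11,0)
p,d=r.capture('scene');cv2.imwrite('pics/s4.png',p[:,:,::-1])"
```

```text
t 17.68 p [0.4747 0.0829 0.1195] yaw -0.0 q [  33.    9.  -32.   -0.  -49. -123.] F [-0.2  0.3  0.4] w 0.0437
  shift units [0.47 0.07 5.67] turn units [-0.   -0.01 -0.  ]
```

View pics/s4.png

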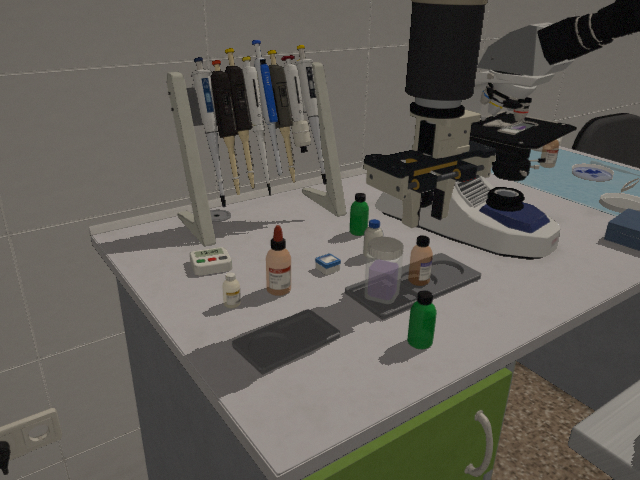

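Call:
arm_command(fingers=-0.2, plan=[{"dx":0,"dy":0,"dz":0.6,"wx":0,"wy":0,"wz":0},{"dx":0,"dy":0,"dz":1,"wx":0,"wy":0,"wz":0},{"dx":0,"dy":0,"dz":1,"wx":0,"wy":0,"wz":0},{"dx":0,"dy":0,"dz":1,"wx":0,"wy":0,"wz":0},{"dx":0,"dy":0,"dz":1,"wx":0,"wy":0,"wz":0},{"dx":0,"dy":0,"dz":0.6,"wx":0,"wy":0,"wz":0},{"dx":0,"dy":0,"dz":0.1,"wx":0,"wy":0,"wz":0},{"dx":0,"dy":0,"dz":0,"wx":0,"wy":0,"wz":0}])

```text
time_s: 18.4
tcp_pos: [0.5812, 0.0814, 0.1117]
eef_rot: [-176.7, 89.6, -176.8]
contact_force: [-0.3, -1.1, -0.2]
gripper_width: 0.0525
```

```bash
python3 -c "
from h import *
go(.588,.0843,.03,0)"
```

```text
t 18.4 p [0.5812 0.0814 0.1117] yaw -0.1 q [  27.   19.  -20.   -0.  -52. -117.] F [-0.3 -1.1 -0.2] w 0.0525
  shift units [4.08 0.15 0.37] turn units [-0.02 -0.09  0.01]
```

Call:
arm_command(plan=[{"dx":0.2,"dy":0.15,"dz":0.4,"wx":0,"wy":-0.08,"wz":0},{"dx":0.9,"dy":0,"dz":0,"wx":0,"wy":0,"wz":0},{"dx":1,"dy":0,"dz":0,"wx":0,"wy":0,"wz":0},{"dx":0.9,"dy":0,"dz":0,"wx":0,"wy":0,"wz":0},{"dx":0.3,"dy":0,"dz":0,"wx":0,"wy":0,"wz":0},{"dx":0,"dy":0,"dz":0,"wx":0,"wy":0,"wz":0}])

```text
time_s: 18.9
tcp_pos: [0.5875, 0.0852, 0.0415]
eef_rot: [-44.9, 90.0, -44.9]
contact_force: [0.1, 0.1, 0.3]
gripper_width: 0.0526
```

```bash
python3 -c "
from h import *
go(.588,.0843,.03,0)
p,d=r.capture('wrist');cv2.imwrite('pics/w6.png',p[:,:,::-1])"
```

```text
t 18.9 p [0.5875 0.0852 0.0415] yaw -0.0 q [  27.   24.  -23.    0.  -43. -117.] F [0.1 0.1 0.3] w 0.0526
  shift units [ 0.57 -0.05  0.02] turn units [-0.01  0.    0.  ]
```

View pics/w6.png

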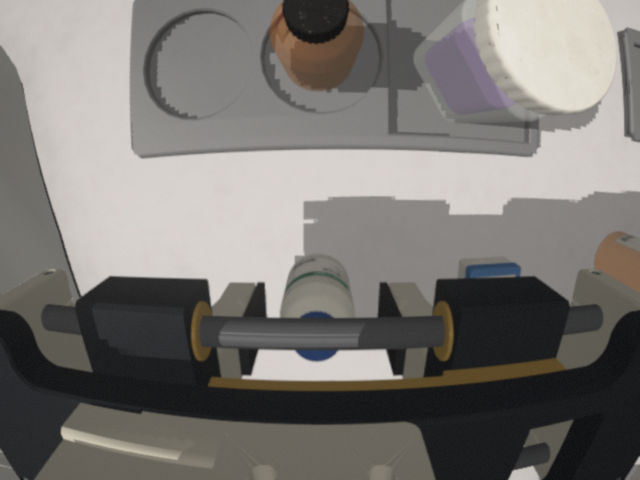

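Call:
arm_command(plan=[{"dx":0.5,"dy":-0.05,"dz":0,"wx":0,"wy":0,"wz":0},{"dx":0.1,"dy":0,"dz":0,"wx":0,"wy":0,"wz":0}])

```text
time_s: 19.12
tcp_pos: [0.5884, 0.0849, 0.0311]
eef_rot: [20.3, 89.8, 20.3]
contact_force: [-0.4, -0.1, -0.1]
gripper_width: 0.0527
```

Call:
arm_command(fingers=1, force=15, plan=[{"dx":0,"dy":0,"dz":0,"wx":0,"wy":0,"wz":0},{"dx":0,"dy":0,"dz":0,"wx":0,"wy":0,"wz":0},{"dx":0,"dy":0,"dz":0,"wx":0,"wy":0,"wz":0},{"dx":0,"dy":0,"dz":0,"wx":0,"wy":0,"wz":0},{"dx":0,"dy":0,"dz":0,"wx":0,"wy":0,"wz":0},{"dx":0,"dy":0,"dz":0,"wx":0,"wy":0,"wz":0}])

```text
time_s: 19.62
tcp_pos: [0.5898, 0.0854, 0.0332]
eef_rot: [21.3, 89.6, 21.3]
contact_force: [0.1, 0.3, -1.4]
gripper_width: 0.0326
```

```bash
python3 -c "
from h import *
go(.4722,.0239,.1,0)"
```

```text
t 19.62 p [0.5898 0.0854 0.0332] yaw 0.0 q [  27.   25.  -23.    0.  -42. -117.] F [ 0.1  0.3 -1.4] w 0.0326
  shift units [-3.38 -3.07 -5.86] turn units [ 0.    0.08 -0.03]
```

Call:
arm_command(plan=[{"dx":-0.6,"dy":0,"dz":0,"wx":0,"wy":0.08,"wz":0},{"dx":-1,"dy":-0.3,"dz":0,"wx":0,"wy":0,"wz":0},{"dx":-1,"dy":-1,"dz":-0.6,"wx":0,"wy":0,"wz":0},{"dx":-0.6,"dy":-1,"dz":-1,"wx":0,"wy":0,"wz":0},{"dx":0,"dy":-0.7,"dz":-1,"wx":0,"wy":0,"wz":0},{"dx":0,"dy":0,"dz":-1,"wx":0,"wy":0,"wz":0},{"dx":0,"dy":0,"dz":-1,"wx":0,"wy":0,"wz":0},{"dx":0,"dy":0,"dz":-0.6,"wx":0,"wy":0,"wz":0},{"dx":0,"dy":0,"dz":0,"wx":0,"wy":0,"wz":0}])

```text
time_s: 20.37
tcp_pos: [0.4822, 0.0221, 0.1004]
eef_rot: [62.2, 89.8, 62.2]
contact_force: [0.2, -0.6, -0.1]
gripper_width: 0.0328
```

```bash
python3 -c "
from h import *
go(.474,.0225,.0372,0)"
```

```text
t 20.37 p [0.4822 0.0221 0.1004] yaw -0.0 q [  26.   11.  -34.   -0.  -46. -116.] F [ 0.2 -0.6 -0.1] w 0.0328
  shift units [ 3.16  0.01 -0.41] turn units [-0.01  0.02 -0.03]
```

Call:
arm_command(plan=[{"dx":0.3,"dy":0,"dz":-0.35,"wx":0,"wy":0,"wz":0},{"dx":0.8,"dy":0,"dz":0,"wx":0,"wy":0,"wz":0},{"dx":0.8,"dy":0,"dz":0,"wx":0,"wy":0,"wz":0},{"dx":0.5,"dy":0,"dz":0,"wx":0,"wy":0,"wz":0},{"dx":0.2,"dy":0,"dz":0,"wx":0,"wy":0,"wz":0}])

```text
time_s: 20.78
tcp_pos: [0.4792, 0.0238, 0.0503]
eef_rot: [30.6, 89.3, 30.7]
contact_force: [0.4, -0.7, -0.2]
gripper_width: 0.0329
```

```bash
python3 -c "
from h import *
go(.474,.0225,.0372,0)
p,d=r.capture('wrist');cv2.imwrite('pics/w7.png',p[:,:,::-1])"
```

```text
t 20.78 p [0.4792 0.0238 0.0503] yaw 0.1 q [  26.   14.  -37.   -0.  -38. -116.] F [ 0.4 -0.7 -0.2] w 0.0329
  shift units [ 0.65 -0.07 -0.27] turn units [ 0.02  0.13 -0.08]
```

View pics/w7.png

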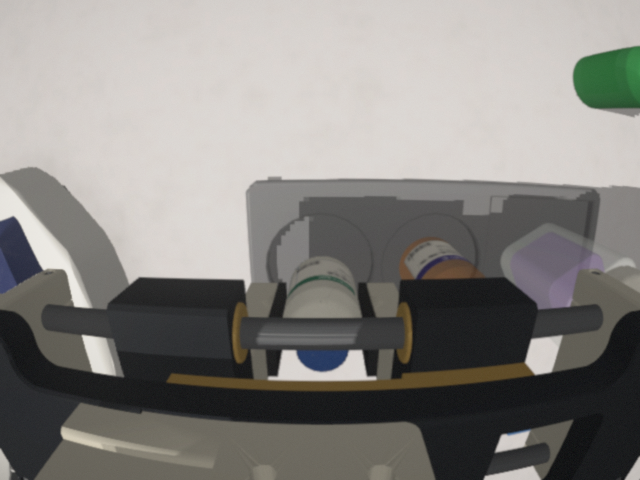

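Call:
arm_command(plan=[{"dx":0.2,"dy":-0.12,"dz":-0.3,"wx":0,"wy":0.12,"wz":-0.08},{"dx":0.25,"dy":0,"dz":0,"wx":0,"wy":0,"wz":0},{"dx":0.12,"dy":0,"dz":0,"wx":0,"wy":0,"wz":0}])

```text
time_s: 21.08
tcp_pos: [0.4742, 0.0216, 0.0387]
eef_rot: [-42.1, 89.9, -42.0]
contact_force: [-1.1, -0.2, -0.7]
gripper_width: 0.0328
```

```bash
python3 -c "
from h import *
go(.474,.0225,.0372,0)"
```

```text
t 21.08 p [0.4742 0.0216 0.0387] yaw 0.1 q [  26.   15.  -38.    0.  -36. -116.] F [-1.1 -0.2 -0.7] w 0.0328
  shift units [ 0.08  0.04 -0.01] turn units [0.02 0.01 0.01]
```

Call:
arm_command(plan=[{"dx":0.1,"dy":0,"dz":0,"wx":0,"wy":0,"wz":0},{"dx":0.06,"dy":0,"dz":0,"wx":0,"wy":0,"wz":0}])

```text
time_s: 21.25
tcp_pos: [0.4746, 0.0216, 0.0362]
eef_rot: [-41.4, 89.9, -41.3]
contact_force: [-7.7, 0.9, 22.7]
gripper_width: 0.033
```

Call:
arm_command(fingers=0.08, plan=[{"dx":0,"dy":0,"dz":0,"wx":0,"wy":0,"wz":0},{"dx":0,"dy":0,"dz":0,"wx":0,"wy":0,"wz":0},{"dx":0,"dy":0,"dz":0,"wx":0,"wy":0,"wz":0}])

```text
time_s: 21.5
tcp_pos: [0.4755, 0.0219, 0.0371]
eef_rot: [-8.5, 89.8, -8.4]
contact_force: [-0.1, -0.4, -0.0]
gripper_width: 0.0399
```

```bash
python3 -c "
from h import *
go(.474,.0225,.0372,0)"
```

```text
t 21.5 p [0.4755 0.0219 0.0371] yaw 0.2 q [  26.   16.  -38.    0.  -36. -116.] F [-0.1 -0.4 -0. ] w 0.0399
  shift units [-0.01  0.03 -0.07] turn units [0.04 0.04 0.01]
```

Call:
arm_command(plan=[{"dx":-0.5,"dy":0,"dz":0,"wx":0,"wy":0,"wz":0},{"dx":-1,"dy":0,"dz":0,"wx":0,"wy":0,"wz":0},{"dx":-1,"dy":0,"dz":0,"wx":0,"wy":0,"wz":0},{"dx":-1,"dy":0,"dz":0,"wx":0,"wy":0,"wz":0},{"dx":-0.9,"dy":0,"dz":0.3,"wx":0.2,"wy":0,"wz":0},{"dx":0,"dy":0.8,"dz":0.8,"wx":0.2,"wy":0,"wz":0},{"dx":0,"dy":1,"dz":0.9,"wx":0.2,"wy":0,"wz":0},{"dx":0,"dy":1,"dz":0.9,"wx":0.2,"wy":0,"wz":0},{"dx":0,"dy":1,"dz":0.9,"wx":0,"wy":0,"wz":0},{"dx":0,"dy":1,"dz":0.9,"wx":0,"wy":0,"wz":0},{"dx":0,"dy":1,"dz":0.5,"wx":0,"wy":0,"wz":0},{"dx":0,"dy":0.3,"dz":0,"wx":0,"wy":0,"wz":0},{"dx":0,"dy":0,"dz":0,"wx":0,"wy":0,"wz":0}])

```text
time_s: 22.58
tcp_pos: [0.5892, 0.1447, 0.1305]
eef_rot: [33.8, 89.6, 29.9]
contact_force: [0.0, -1.6, 0.2]
gripper_width: 0.0401
```

```bash
python3 -c "
from h import *
go(.5905,.155,.02,4)
p,d=r.capture('scene');cv2.imwrite('pics/s5.png',p[:,:,::-1])"
```

```text
t 22.58 p [0.5892 0.1447 0.1305] yaw -3.8 q [  32.   19.  -17.    0.  -54. -126.] F [ 0.  -1.6  0.2] w 0.0401
  shift units [5.52 0.5  0.  ] turn units [-1.71  0.07 -0.04]
```

View pics/s5.png

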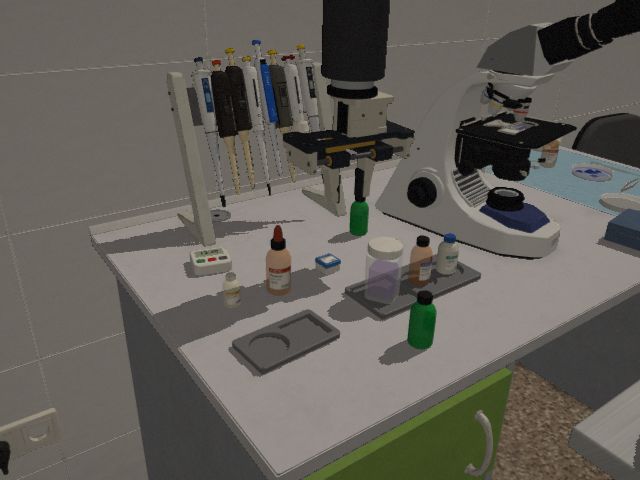

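Call:
arm_command(fingers=-1, plan=[{"dx":0.4,"dy":0.4,"dz":0,"wx":-0.85,"wy":0,"wz":0},{"dx":0.8,"dy":0.1,"dz":0,"wx":-0.85,"wy":0,"wz":0},{"dx":1,"dy":0,"dz":0,"wx":0,"wy":0,"wz":0},{"dx":0.8,"dy":0,"dz":0,"wx":0,"wy":0,"wz":0},{"dx":0.1,"dy":0,"dz":0,"wx":0,"wy":0,"wz":0},{"dx":0,"dy":0,"dz":0,"wx":0,"wy":0,"wz":0}])

```text
time_s: 23.13
tcp_pos: [0.5869, 0.1504, 0.0683]
eef_rot: [27.5, 89.6, 31.7]
contact_force: [0.1, 0.1, 0.9]
gripper_width: 0.0747
```

```bash
python3 -c "
from h import *
go(.5905,.155,.02,4)
p,d=r.capture('wrist');cv2.imwrite('pics/w8.png',p[:,:,::-1])"
```

```text
t 23.13 p [0.5869 0.1504 0.0683] yaw 4.2 q [  33.   23.  -20.    0.  -46. -119.] F [0.1 0.1 0.9] w 0.0747
  shift units [2.42 0.21 0.18] turn units [ 0.05  0.08 -0.04]
```

View pics/w8.png

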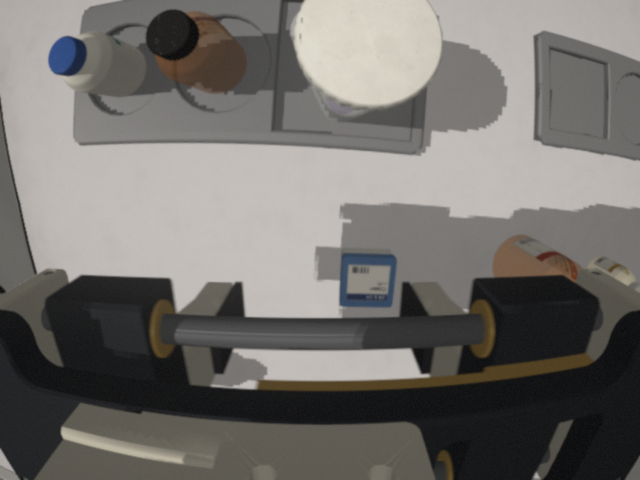

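```bash
cat >> h.py <<'E'
def wpix(X):
    m=r.camera_model('wrist');f=240/np.tan(np.radians(m['vertical_fov']/2));c=m['R']@np.array(X)+m['t']
    th=np.arctan2(np.hypot(c[0],c[1]),c[2]);n=np.hypot(c[0],c[1]);return (m['cx']+f*th*c[0]/n,m['cy']+f*th*c[1]/n)
def wonz(u,v,z):
    m=r.camera_model('wrist');f=240/np.tan(np.radians(m['vertical_fov']/2));a=np.array([u-m['cx'],v-m['cy']]);n=np.hypot(*a);th=n/f
    d=m['R'].T@np.array([*(np.sin(th)*a/n),np.cos(th)]);C=-m['R'].T@m['t'];return C+(z-C[2])/d[2]*d
E
python3 -c "
from h import *
print('exp box top px',wpix([.5905,.1783,.02]),'seen 368,279 ->',wonz(368,279,.02))
for z in (.05,.0): print('dropper',wpix([.5765,.281,z]))
r.capture('wrist')
for n in ('dropper_bottle_mid','cover_glass_box_mid'):
  for o in r.spot_point('wrist',n)[:2]: print(n,o,wonz(*o['centre'],.0555 if 'dr' in n else .01))
"
```

```text
exp box top px (np.float64(369.83382051139483), np.float64(281.70768985311884)) seen 368,279 -> [0.58891831 0.17705672 0.02      ]
dropper (np.float64(555.4904597043163), np.float64(285.7666393652327))
dropper (np.float64(515.7499561328028), np.float64(258.02684326087575))
cover_glass_box_mid {'centre': [366.9, 282.3], 'score': 0.61} [0.59705644 0.17969363 0.01      ]
```

Call:
arm_command(plan=[{"dx":0,"dy":0.28,"dz":0.1,"wx":0,"wy":0,"wz":0},{"dx":0,"dy":0,"dz":0,"wx":0,"wy":0,"wz":0},{"dx":0.3,"dy":0,"dz":0,"wx":0,"wy":0,"wz":0}])

```text
time_s: 23.58
tcp_pos: [0.592, 0.1585, 0.0674]
eef_rot: [25.7, 89.0, 30.0]
contact_force: [-0.1, -0.3, 0.0]
gripper_width: 0.0875
```

```bash
python3 -c "
from h import *
go(.590,.156,.02,4)"
```

```text
t 23.58 p [0.592  0.1585 0.0674] yaw 4.3 q [  33.   23.  -20.    0.  -46. -119.] F [-0.1 -0.3  0. ] w 0.0875
  shift units [ 2.37 -0.14 -0.14] turn units [ 0.06  0.19 -0.09]
```

Call:
arm_command(plan=[{"dx":0.4,"dy":-0.12,"dz":-0.12,"wx":0.05,"wy":0.19,"wz":-0.09},{"dx":0.8,"dy":0,"dz":0,"wx":0,"wy":0,"wz":0},{"dx":0.6,"dy":0,"dz":0,"wx":0,"wy":0,"wz":0},{"dx":0.1,"dy":0,"dz":0,"wx":0,"wy":0,"wz":0}])

```text
time_s: 23.92
tcp_pos: [0.5899, 0.1563, 0.0271]
eef_rot: [-175.2, 89.9, -171.1]
contact_force: [-0.3, 0.2, 1.2]
gripper_width: 0.088
```

```bash
python3 -c "
from h import *
go(.590,.156,.02,4)
p,d=r.capture('wrist');cv2.imwrite('pics/w9.png',p[:,:,::-1])"
```

```text
t 23.92 p [0.5899 0.1563 0.0271] yaw 4.0 q [  33.   26.  -21.   -0.  -42. -119.] F [-0.3  0.2  1.2] w 0.088
  shift units [ 0.35 -0.02  0.01] turn units [ 0.01 -0.01  0.  ]
```

View pics/w9.png

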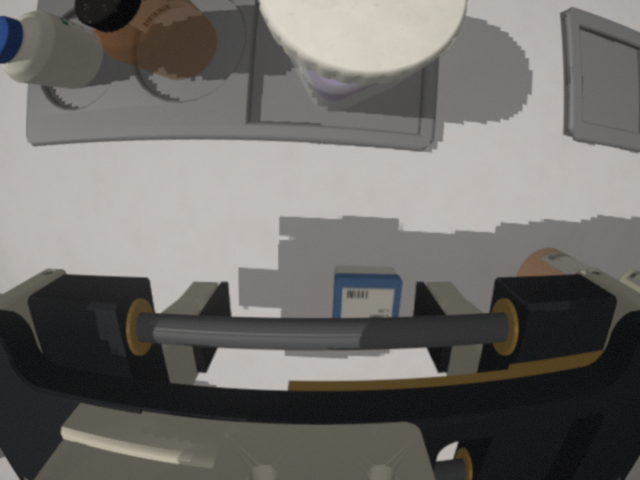

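Call:
arm_command(plan=[{"dx":0.3,"dy":0,"dz":0,"wx":0,"wy":0,"wz":0},{"dx":0.1,"dy":0,"dz":0,"wx":0,"wy":0,"wz":0}])

```text
time_s: 24.13
tcp_pos: [0.5899, 0.1562, 0.0186]
eef_rot: [-156.0, 89.9, -152.0]
contact_force: [-0.3, 0.6, -0.5]
gripper_width: 0.0876
```

Call:
arm_command(fingers=1, force=12, plan=[{"dx":0.05,"dy":0,"dz":0,"wx":0,"wy":0,"wz":0},{"dx":0,"dy":0,"dz":0,"wx":0,"wy":0,"wz":0},{"dx":0.05,"dy":0,"dz":0,"wx":0,"wy":0,"wz":0},{"dx":0,"dy":0,"dz":0,"wx":0,"wy":0,"wz":0},{"dx":0.03,"dy":0,"dz":0,"wx":0,"wy":0,"wz":0},{"dx":0,"dy":0,"dz":0,"wx":0,"wy":0,"wz":0},{"dx":0.03,"dy":0,"dz":0,"wx":0,"wy":0,"wz":0},{"dx":0,"dy":0,"dz":0,"wx":0,"wy":0,"wz":0}])

```text
time_s: 24.8
tcp_pos: [0.591, 0.1569, 0.0167]
eef_rot: [29.7, 90.0, 33.8]
contact_force: [-0.4, -0.4, 0.2]
gripper_width: 0.0398
```

```bash
python3 -c "
from h import *
go(.4588,.3111,.13,4)"
```

```text
t 24.8 p [0.591  0.1569 0.0167] yaw 4.1 q [  33.   27.  -22.   -0.  -41. -119.] F [-0.4 -0.4  0.2] w 0.0398
  shift units [-5.67  8.16 -6.04] turn units [ 0.01  0.01 -0.  ]
```

Call:
arm_command(plan=[{"dx":0,"dy":0,"dz":0,"wx":0,"wy":0,"wz":0},{"dx":0,"dy":0,"dz":0,"wx":0,"wy":0,"wz":0},{"dx":0,"dy":0,"dz":0,"wx":0,"wy":0,"wz":0}])

```text
time_s: 25.05
tcp_pos: [0.591, 0.1569, 0.0168]
eef_rot: [26.2, 90.0, 30.2]
contact_force: [-0.1, 0.0, 1.1]
gripper_width: 0.0311
```

```bash
python3 -c "
from h import *
go(.4588,.3111,.13,4)
p,d=r.capture('wrist');cv2.imwrite('pics/w10.png',p[:,:,::-1])"
```

```text
t 25.05 p [0.591  0.1569 0.0168] yaw 4.1 q [  33.   27.  -22.    0.  -41. -119.] F [-0.1  0.   1.1] w 0.0311
  shift units [-5.66  8.16 -6.04] turn units [ 0.01  0.01 -0.  ]
```

View pics/w10.png

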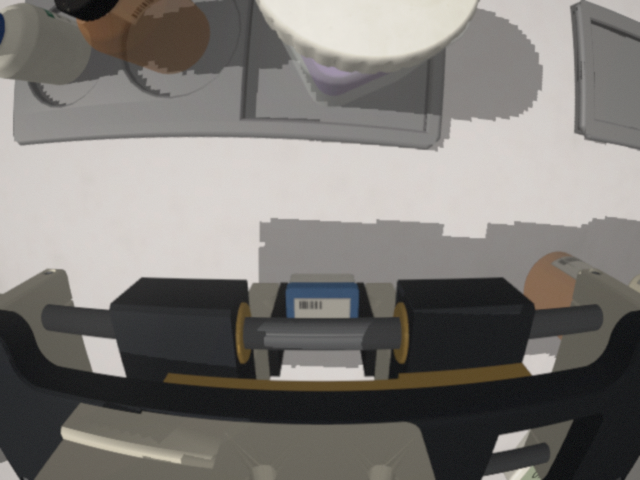

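Call:
arm_command(fingers=0.15, plan=[{"dx":0,"dy":0,"dz":0,"wx":0,"wy":0,"wz":0},{"dx":0,"dy":0,"dz":0,"wx":0,"wy":0,"wz":0},{"dx":-0.15,"dy":0,"dz":0,"wx":0,"wy":0,"wz":0},{"dx":-0.05,"dy":0,"dz":0,"wx":0,"wy":0,"wz":0}])

```text
time_s: 25.43
tcp_pos: [0.5907, 0.1566, 0.0207]
eef_rot: [-135.9, 90.0, -131.8]
contact_force: [0.6, -0.1, 0.3]
gripper_width: 0.0375
```

Call:
arm_command(fingers=1, force=15, plan=[{"dx":0,"dy":0,"dz":0,"wx":0,"wy":0,"wz":0},{"dx":0,"dy":0,"dz":0,"wx":0,"wy":0,"wz":0},{"dx":0,"dy":0,"dz":0,"wx":0,"wy":0,"wz":0},{"dx":0,"dy":0,"dz":0,"wx":0,"wy":0,"wz":0},{"dx":0,"dy":0,"dz":0,"wx":0,"wy":0,"wz":0}])

```text
time_s: 25.85
tcp_pos: [0.5908, 0.1566, 0.0212]
eef_rot: [21.8, 90.0, 25.8]
contact_force: [0.5, -0.0, -0.4]
gripper_width: 0.0312
```

```bash
python3 -c "
from h import *
go(.4588,.3111,.15,4)"
```

```text
t 25.85 p [0.5908 0.1566 0.0212] yaw 4.0 q [  33.   27.  -21.    0.  -42. -119.] F [ 0.5 -0.  -0.4] w 0.0312
  shift units [-6.44  8.17 -6.04] turn units [ 0.01  0.   -0.  ]
```

Call:
arm_command(plan=[{"dx":-0.6,"dy":0,"dz":0,"wx":0,"wy":0,"wz":0},{"dx":-1,"dy":0,"dz":0,"wx":0,"wy":0,"wz":0},{"dx":-1,"dy":0,"dz":0,"wx":0,"wy":0,"wz":0},{"dx":-1,"dy":0,"dz":0,"wx":0,"wy":0,"wz":0},{"dx":-1,"dy":0.3,"dz":-0.3,"wx":0,"wy":0,"wz":0},{"dx":-0.8,"dy":0.9,"dz":-0.7,"wx":0,"wy":0,"wz":0},{"dx":0,"dy":1,"dz":-0.75,"wx":0,"wy":0,"wz":0},{"dx":0,"dy":1,"dz":-0.75,"wx":0,"wy":0,"wz":0},{"dx":0,"dy":1,"dz":-0.75,"wx":0,"wy":0,"wz":0},{"dx":0,"dy":1,"dz":-0.75,"wx":0,"wy":0,"wz":0},{"dx":0,"dy":1,"dz":-0.75,"wx":0,"wy":0,"wz":0},{"dx":0,"dy":1,"dz":-0.75,"wx":0,"wy":0,"wz":0},{"dx":0,"dy":0.5,"dz":-0.3,"wx":0,"wy":0,"wz":0},{"dx":0,"dy":0,"dz":0,"wx":0,"wy":0,"wz":0}])

```text
time_s: 27.02
tcp_pos: [0.4603, 0.3072, 0.1468]
eef_rot: [40.4, 89.6, 44.3]
contact_force: [0.3, 0.2, 1.0]
gripper_width: 0.0312
```

```bash
python3 -c "
from h import *
go(.4588,.3111,.0252,4)"
```

```text
t 27.02 p [0.4603 0.3072 0.1468] yaw 3.9 q [  54.   13.  -22.    0.  -54. -140.] F [0.3 0.2 1. ] w 0.0312
  shift units [ 6.08  0.17 -0.1 ] turn units [-0.03  0.07 -0.06]
```

Call:
arm_command(plan=[{"dx":0.6,"dy":0.15,"dz":-0.1,"wx":0,"wy":0.07,"wz":-0.06},{"dx":1,"dy":0,"dz":0,"wx":0,"wy":0,"wz":0},{"dx":1,"dy":0,"dz":0,"wx":0,"wy":0,"wz":0},{"dx":1,"dy":0,"dz":0,"wx":0,"wy":0,"wz":0},{"dx":1,"dy":0,"dz":0,"wx":0,"wy":0,"wz":0},{"dx":0.4,"dy":0,"dz":0,"wx":0,"wy":0,"wz":0},{"dx":0,"dy":0,"dz":0,"wx":0,"wy":0,"wz":0}])

```text
time_s: 27.6
tcp_pos: [0.4611, 0.3094, 0.0443]
eef_rot: [38.9, 89.8, 42.7]
contact_force: [0.3, 0.3, -1.2]
gripper_width: 0.0312
```

```bash
python3 -c "
from h import *
go(.4588,.3111,.0252,4)
p,d=r.capture('wrist');cv2.imwrite('pics/w11.png',p[:,:,::-1])"
```

```text
t 27.6 p [0.4611 0.3094 0.0443] yaw 3.9 q [  54.   21.  -28.    0.  -41. -140.] F [ 0.3  0.3 -1.2] w 0.0312
  shift units [ 0.96  0.09 -0.11] turn units [-0.03  0.04 -0.03]
```

View pics/w11.png

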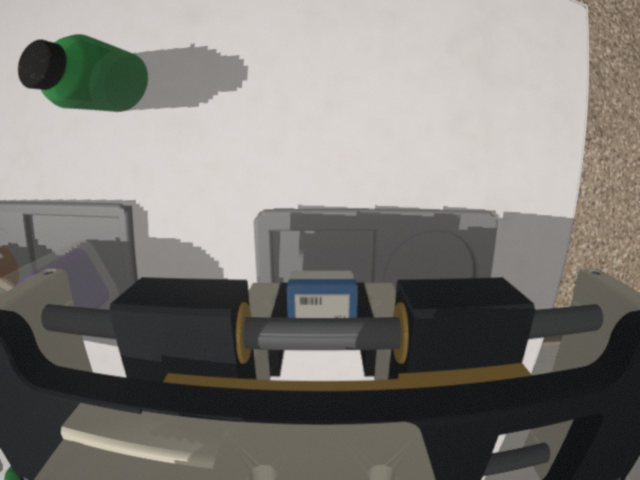

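Call:
arm_command(plan=[{"dx":0.4,"dy":0.09,"dz":-0.1,"wx":0,"wy":0.04,"wz":0},{"dx":0.3,"dy":0,"dz":0,"wx":0,"wy":0,"wz":0},{"dx":0.15,"dy":0,"dz":0,"wx":0,"wy":0,"wz":0}])

```text
time_s: 27.9
tcp_pos: [0.4609, 0.3124, 0.0294]
eef_rot: [64.3, 89.7, 68.1]
contact_force: [-0.6, -0.3, -0.8]
gripper_width: 0.0311
```

```bash
python3 -c "
from h import *
go(.4588,.3111,.0252,4)"
```

```text
t 27.9 p [0.4609 0.3124 0.0294] yaw 3.8 q [  54.   22.  -28.   -0.  -39. -140.] F [-0.6 -0.3 -0.8] w 0.0311
  shift units [ 0.21 -0.06 -0.11] turn units [-0.04  0.03 -0.07]
```

Call:
arm_command(plan=[{"dx":0.12,"dy":-0.05,"dz":-0.1,"wx":0,"wy":0,"wz":0},{"dx":0.1,"dy":0,"dz":0,"wx":0,"wy":0,"wz":0},{"dx":0.06,"dy":0,"dz":0,"wx":0,"wy":0,"wz":0}])

```text
time_s: 28.15
tcp_pos: [0.4592, 0.3116, 0.0249]
eef_rot: [58.2, 89.6, 62.1]
contact_force: [-7.0, -1.8, 22.1]
gripper_width: 0.0308
```

```bash
python3 -c "
from h import *
go(.4588,.3111,.0252,4)"
```

```text
t 28.15 p [0.4592 0.3116 0.0249] yaw 3.9 q [  54.   22.  -29.   -0.  -38. -140.] F [-7.  -1.8 22.1] w 0.0308
  shift units [-0.01 -0.03 -0.02] turn units [-0.03  0.05 -0.08]
```

Call:
arm_command(fingers=0, plan=[{"dx":0,"dy":0,"dz":0,"wx":0,"wy":0,"wz":0},{"dx":0,"dy":0,"dz":0,"wx":0,"wy":0,"wz":0},{"dx":0,"dy":0,"dz":0,"wx":0,"wy":0,"wz":0},{"dx":-0.5,"dy":0,"dz":0,"wx":0,"wy":0,"wz":0},{"dx":-1,"dy":0,"dz":0,"wx":0,"wy":0,"wz":0},{"dx":-1,"dy":0,"dz":0,"wx":-1,"wy":0,"wz":0},{"dx":-1,"dy":0,"dz":0,"wx":-1,"wy":0,"wz":0},{"dx":-1,"dy":0,"dz":0,"wx":-1,"wy":0,"wz":0},{"dx":-0.7,"dy":0,"dz":0,"wx":-1,"wy":0,"wz":0},{"dx":0,"dy":0,"dz":0,"wx":-1,"wy":0,"wz":0},{"dx":0,"dy":0,"dz":0,"wx":-1,"wy":0,"wz":0},{"dx":0,"dy":0,"dz":0,"wx":-1,"wy":0,"wz":0},{"dx":0,"dy":0,"dz":0,"wx":-1,"wy":0,"wz":0},{"dx":0,"dy":0,"dz":0,"wx":-1,"wy":0,"wz":0},{"dx":0,"dy":0,"dz":0,"wx":-1,"wy":0,"wz":0},{"dx":0,"dy":0,"dz":0,"wx":-1,"wy":0,"wz":0},{"dx":0,"dy":0,"dz":0,"wx":-1,"wy":0,"wz":0},{"dx":0,"dy":0,"dz":0,"wx":-1,"wy":0,"wz":0},{"dx":0,"dy":0,"dz":0,"wx":-1,"wy":0,"wz":0},{"dx":0,"dy":0,"dz":0,"wx":-1,"wy":0,"wz":0}])

```text
time_s: 29.82
tcp_pos: [0.4598, 0.3119, 0.1499]
eef_rot: [-23.4, 88.8, 52.6]
contact_force: [0.7, 0.4, 0.3]
gripper_width: 0.044
```

```bash
python3 -c "
from h import *
go(.5794,.3595,.13,90)
p,d=r.capture('scene');cv2.imwrite('pics/s6.png',p[:,:,::-1])"
```

```text
t 29.82 p [0.4598 0.3119 0.1499] yaw 75.9 q [ 54.  13. -22.   0. -54. -68.] F [0.7 0.4 0.3] w 0.044
  shift units [ 1.1  -5.22  3.74] turn units [-3.07  0.22  0.13]
```

View pics/s6.png

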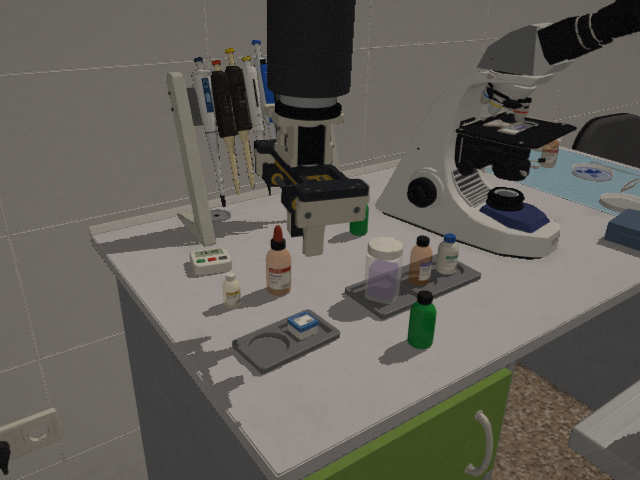

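Call:
arm_command(plan=[{"dx":0,"dy":0,"dz":0,"wx":-1,"wy":0.1,"wz":0.1},{"dx":0,"dy":0,"dz":0,"wx":-1,"wy":0.1,"wz":0},{"dx":0,"dy":-0.3,"dz":0.2,"wx":-1,"wy":0,"wz":0},{"dx":0,"dy":-0.8,"dz":0.6,"wx":0,"wy":0,"wz":0},{"dx":0,"dy":-1,"dz":0.6,"wx":0,"wy":0,"wz":0},{"dx":0,"dy":-1,"dz":0.6,"wx":0,"wy":0,"wz":0},{"dx":0,"dy":-1,"dz":0.3,"wx":0,"wy":0,"wz":0},{"dx":0,"dy":-1,"dz":0,"wx":0,"wy":0,"wz":0},{"dx":0,"dy":-0.6,"dz":0,"wx":0,"wy":0,"wz":0},{"dx":0,"dy":0,"dz":0,"wx":0,"wy":0,"wz":0}])

```text
time_s: 30.7
tcp_pos: [0.578, 0.3596, 0.1576]
eef_rot: [-41.4, 89.6, 48.3]
contact_force: [-0.6, 1.2, 0.5]
gripper_width: 0.0436
```

```bash
python3 -c "
from h import *
go(.5794,.3595,.022,90)
p,d=r.capture('wrist');cv2.imwrite('pics/w12.png',p[:,:,::-1])
print(wpix([.5794,.3595,.052]))"
```

```text
t 30.7 p [0.578  0.3596 0.1576] yaw 89.7 q [ 48.  24.  -5.  -0. -61. -49.] F [-0.6  1.2  0.5] w 0.0436
  shift units [ 6.78 -0.04 -0.04] turn units [-0.06  0.06  0.06]
(np.float64(319.67597130751005), np.float64(244.47519065938363))
```

View pics/w12.png

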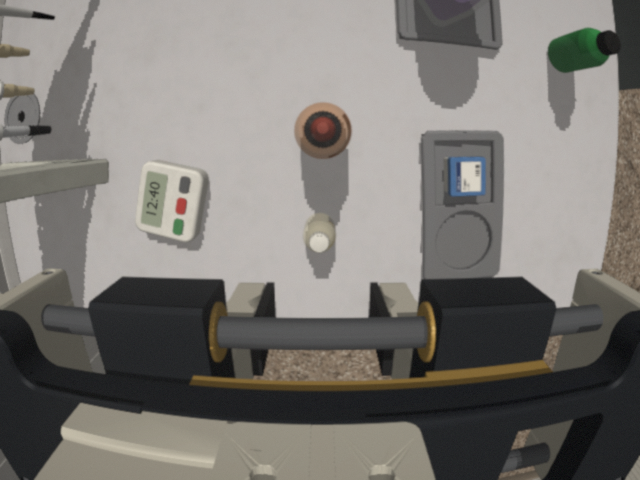

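Call:
arm_command(plan=[{"dx":0.6,"dy":-0.04,"dz":0,"wx":-0.06,"wy":0.06,"wz":0.06},{"dx":1,"dy":0,"dz":0,"wx":0,"wy":0,"wz":0},{"dx":1,"dy":0,"dz":0,"wx":0,"wy":0,"wz":0},{"dx":1,"dy":0,"dz":0,"wx":0,"wy":0,"wz":0},{"dx":0.7,"dy":0,"dz":0,"wx":0,"wy":0,"wz":0},{"dx":0,"dy":0,"dz":0,"wx":0,"wy":0,"wz":0}])

```text
time_s: 31.25
tcp_pos: [0.5738, 0.3591, 0.0694]
eef_rot: [23.5, 89.9, 113.3]
contact_force: [-0.7, -0.9, -0.9]
gripper_width: 0.0436
```

```bash
python3 -c "
from h import *
go(.5794,.3595,.022,90)
p,d=r.capture('wrist');cv2.imwrite('pics/w13.png',p[:,:,::-1])"
```

```text
t 31.25 p [0.5738 0.3591 0.0694] yaw 89.8 q [ 48.  29. -10.  -0. -51. -49.] F [-0.7 -0.9 -0.9] w 0.0436
  shift units [ 2.37 -0.28  0.02] turn units [-0.05  0.02 -0.01]
```

View pics/w13.png

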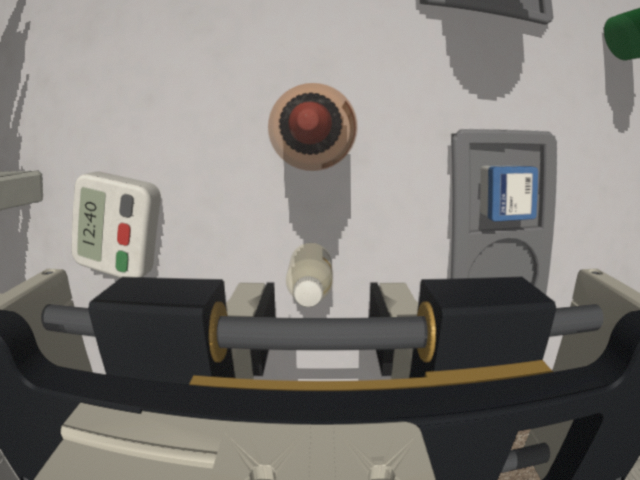

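Call:
arm_command(plan=[{"dx":0.3,"dy":-0.28,"dz":0,"wx":-0.05,"wy":0,"wz":0},{"dx":0.9,"dy":0,"dz":0,"wx":0,"wy":0,"wz":0},{"dx":0.6,"dy":0,"dz":0,"wx":0,"wy":0,"wz":0},{"dx":0.1,"dy":0,"dz":0,"wx":0,"wy":0,"wz":0}])

```text
time_s: 31.63
tcp_pos: [0.5818, 0.3618, 0.036]
eef_rot: [-37.8, 89.5, 52.3]
contact_force: [-0.6, -0.2, 0.8]
gripper_width: 0.0438
```

```bash
python3 -c "
from h import *
go(.5794,.3595,.022,90)
p,d=r.capture('wrist');cv2.imwrite('pics/w14.png',p[:,:,::-1])"
```

```text
t 31.63 p [0.5818 0.3618 0.036 ] yaw 90.1 q [ 48.  31. -11.  -0. -47. -48.] F [-0.6 -0.2  0.8] w 0.0438
  shift units [ 0.7   0.12 -0.12] turn units [0.03 0.09 0.07]
```

View pics/w14.png

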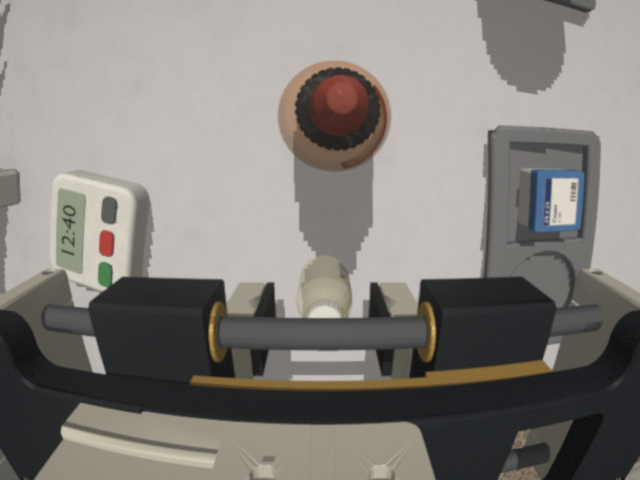

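Call:
arm_command(plan=[{"dx":0.5,"dy":0.12,"dz":-0.12,"wx":0.03,"wy":0.09,"wz":0.07},{"dx":0.2,"dy":0,"dz":0,"wx":0,"wy":0,"wz":0}])

```text
time_s: 31.85
tcp_pos: [0.5804, 0.3601, 0.0236]
eef_rot: [-60.9, 89.9, 29.1]
contact_force: [-0.7, 0.0, -0.7]
gripper_width: 0.0442
```

Call:
arm_command(fingers=1, force=10, plan=[{"dx":0,"dy":0,"dz":0,"wx":0,"wy":0,"wz":0},{"dx":0.03,"dy":0,"dz":0,"wx":0,"wy":0,"wz":0},{"dx":0,"dy":0,"dz":0,"wx":0,"wy":0,"wz":0},{"dx":0.03,"dy":0,"dz":0,"wx":0,"wy":0,"wz":0},{"dx":0,"dy":0,"dz":0,"wx":0,"wy":0,"wz":0},{"dx":0,"dy":0,"dz":0,"wx":0,"wy":0,"wz":0},{"dx":0,"dy":0,"dz":0,"wx":0,"wy":0,"wz":0}])

```text
time_s: 32.43
tcp_pos: [0.581, 0.3606, 0.0235]
eef_rot: [-58.1, 89.8, 31.9]
contact_force: [-0.2, 0.1, -0.1]
gripper_width: 0.0248
```

```bash
python3 -c "
from h import *
go(.4549,.3699,.1,90)"
```

```text
t 32.43 p [0.581  0.3606 0.0235] yaw 90.0 q [ 48.  32. -12.   0. -46. -48.] F [-0.2  0.1 -0.1] w 0.0248
  shift units [-3.84  6.29  0.47] turn units [0.   0.02 0.04]
```

Call:
arm_command(plan=[{"dx":-0.6,"dy":0,"dz":0,"wx":0,"wy":0,"wz":0},{"dx":-1,"dy":0,"dz":0,"wx":0,"wy":0,"wz":0},{"dx":-1,"dy":0.2,"dz":0,"wx":0,"wy":0,"wz":0},{"dx":-0.4,"dy":0.8,"dz":0.1,"wx":0,"wy":0,"wz":0},{"dx":0,"dy":1,"dz":0.1,"wx":0,"wy":0,"wz":0},{"dx":0,"dy":1,"dz":0.1,"wx":0,"wy":0,"wz":0},{"dx":0,"dy":1,"dz":0.1,"wx":0,"wy":0,"wz":0},{"dx":0,"dy":1,"dz":0.1,"wx":0,"wy":0,"wz":0},{"dx":0,"dy":0.7,"dz":0,"wx":0,"wy":0,"wz":0},{"dx":0,"dy":0.2,"dz":0,"wx":0,"wy":0,"wz":0},{"dx":0,"dy":0,"dz":0,"wx":0,"wy":0,"wz":0}])

```text
time_s: 33.35
tcp_pos: [0.4606, 0.3716, 0.0956]
eef_rot: [-47.7, 89.4, 42.3]
contact_force: [-0.2, 0.4, -0.1]
gripper_width: 0.0246
```

```bash
python3 -c "
from h import *
go(.4549,.371,.0275,90)
p,d=r.capture('wrist');cv2.imwrite('pics/w15.png',p[:,:,::-1])"
```

```text
t 33.35 p [0.4606 0.3716 0.0956] yaw 90.0 q [ 58.  20. -21.   0. -49. -58.] F [-0.2  0.4 -0.1] w 0.0246
  shift units [ 3.4   0.32 -0.06] turn units [-0.01  0.09  0.1 ]
```

View pics/w15.png

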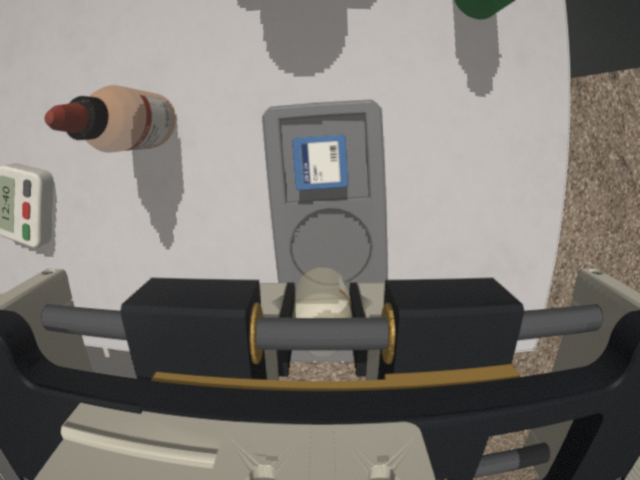

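Call:
arm_command(plan=[{"dx":0.4,"dy":0.3,"dz":-0.05,"wx":0,"wy":0.09,"wz":0.1},{"dx":0.9,"dy":0,"dz":0,"wx":0,"wy":0,"wz":0},{"dx":0.8,"dy":0,"dz":0,"wx":0,"wy":0,"wz":0},{"dx":0.5,"dy":0,"dz":0,"wx":0,"wy":0,"wz":0},{"dx":0.1,"dy":0,"dz":0,"wx":0,"wy":0,"wz":0}])

```text
time_s: 33.82
tcp_pos: [0.4582, 0.372, 0.0405]
eef_rot: [-35.5, 89.8, 54.4]
contact_force: [0.3, -0.4, -0.3]
gripper_width: 0.0244
```

```bash
python3 -c "
from h import *
go(.4549,.371,.0275,90)"
```

```text
t 33.82 p [0.4582 0.372  0.0405] yaw 89.8 q [ 58.  24. -24.   0. -42. -58.] F [ 0.3 -0.4 -0.3] w 0.0244
  shift units [ 0.65  0.17 -0.05] turn units [-0.04  0.04  0.03]
```

Call:
arm_command(plan=[{"dx":0.3,"dy":0.15,"dz":-0.05,"wx":0,"wy":0.04,"wz":0.03},{"dx":0.2,"dy":0,"dz":0,"wx":0,"wy":0,"wz":0},{"dx":0.1,"dy":0,"dz":0,"wx":0,"wy":0,"wz":0}])

```text
time_s: 34.07
tcp_pos: [0.4557, 0.3703, 0.0266]
eef_rot: [148.8, 89.8, -121.5]
contact_force: [-0.4, 0.3, 5.7]
gripper_width: 0.0249
```

```bash
python3 -c "
from h import *
go(.4549,.371,.0275,90)"
```

```text
t 34.07 p [0.4557 0.3703 0.0266] yaw 89.8 q [ 58.  25. -24.   0. -41. -58.] F [-0.4  0.3  5.7] w 0.0249
  shift units [-0.04  0.04  0.03] turn units [-0.05 -0.03 -0.02]
```

Call:
arm_command(fingers=0, plan=[{"dx":0.04,"dy":0,"dz":0,"wx":0,"wy":0,"wz":0},{"dx":0,"dy":0,"dz":0,"wx":0,"wy":0,"wz":0},{"dx":0,"dy":0,"dz":0,"wx":0,"wy":0,"wz":0},{"dx":0,"dy":0,"dz":0,"wx":0,"wy":0,"wz":0},{"dx":-0.5,"dy":0,"dz":0,"wx":0,"wy":0,"wz":0},{"dx":-1,"dy":0,"dz":0,"wx":0,"wy":0,"wz":0},{"dx":-1,"dy":0,"dz":0,"wx":0,"wy":0,"wz":0},{"dx":-1,"dy":0,"dz":0,"wx":0,"wy":0,"wz":0},{"dx":-1,"dy":0,"dz":0,"wx":0,"wy":0,"wz":0},{"dx":-1,"dy":0,"dz":0,"wx":0,"wy":0,"wz":0},{"dx":-1,"dy":0,"dz":0,"wx":0,"wy":0,"wz":0},{"dx":-1,"dy":0,"dz":0,"wx":0,"wy":0,"wz":0},{"dx":-1,"dy":0,"dz":0,"wx":0,"wy":0,"wz":0},{"dx":-1,"dy":0,"dz":0,"wx":0,"wy":0,"wz":0},{"dx":-1,"dy":0,"dz":0,"wx":0,"wy":0,"wz":0},{"dx":-0.5,"dy":0,"dz":0,"wx":0,"wy":0,"wz":0},{"dx":0,"dy":0,"dz":0,"wx":0,"wy":0,"wz":0}])

```text
time_s: 35.48
tcp_pos: [0.4557, 0.3696, 0.2707]
eef_rot: [-44.3, 89.5, 45.5]
contact_force: [0.2, -0.2, -0.0]
gripper_width: 0.0437
```

```bash
python3 -c "
from h import *
go()
for c in ('scene','top','wrist'):
  p,d=r.capture(c);cv2.imwrite(f'pics/{c}_f.png',p[:,:,::-1])
  if c=='scene': cv2.imwrite('pics/scropf.png',cv2.resize(p[170:380,170:500,::-1],None,fx=2.4,fy=2.4,interpolation=cv2.INTER_CUBIC))
"
```

```text
t 35.48 p [0.4557 0.3696 0.2707] yaw 89.8 q [ 58.  11.  -8.   0. -70. -58.] F [ 0.2 -0.2 -0. ] w 0.0437
  shift units [0. 0. 0.] turn units [0.   0.07 0.07]
```

View pics/scropf.png

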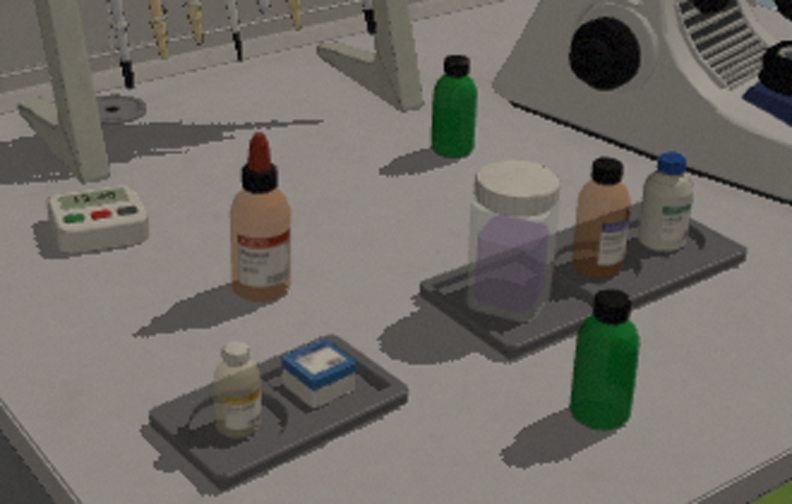

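View pics/top_f.png

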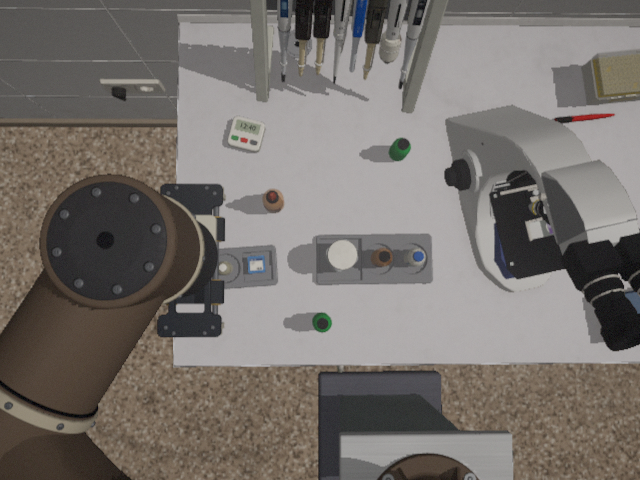

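View pics/wrist_f.png

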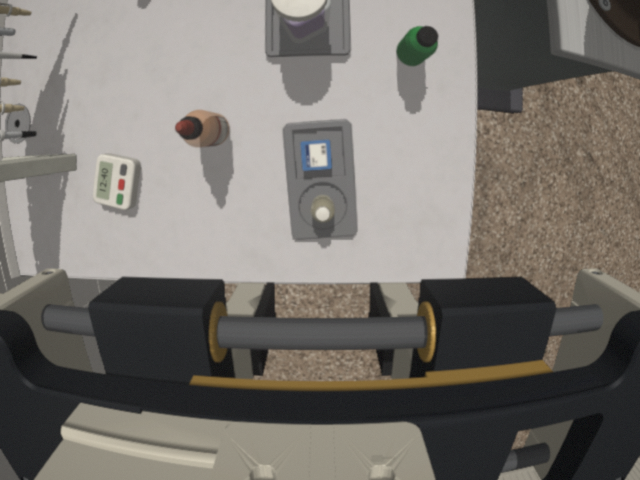

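```bash
python3 - <<'E'
from h import *
p,d=r.capture('top')
L=(np.array([.4715,.0939]),.6);S=(np.array([.4568,.3410]),3.84)
def tr(xy,T):
    a=np.radians(T[1]);c,s=np.cos(a),np.sin(a);return np.array([[c,s],[-s,c]])@(xy-T[0])
A=cloud('top',d,np.ones((480,640),bool))
for n,g,T,t,h in [('jar',(.475,.160),L,(0,63),.086),('amber',(.472,.084),L,(0,-8),.078),('rinse',(.473,.022),L,(0,-70),.066),('small',(.455,.370),S,(0,29),.052),('box',(.459,.311),S,(0,-30),.02),('dropper',(.5765,.281),None,0,.111),('timer',(.706,.333),None,0,.02)]:
    P=A[(np.hypot(A[:,0]-g[0],A[:,1]-g[1])<.045)&(abs(A[:,2]-h-(.004 if T else 0))<.006)]
    c=np.array(cv2.minAreaRect((P[:,:2]*1000).astype(np.float32))[0])/1000
    print(n,len(P),'ztop',np.median(P[:,2]).round(4),'world',P.mean(0)[:2].round(4),c.round(4),'tray mm',(tr(P.mean(0)[:2],T)*1000).round(1) if T else '', t)
E
```

```text
jar 695 ztop 0.0897 world [0.4752 0.1599] [0.4752 0.1599] tray mm [ 4.4 66. ] (0, 63)
amber 101 ztop 0.0805 world [0.473  0.0851] [0.473 0.085] tray mm [ 1.4 -8.8] (0, -8)
rinse 93 ztop 0.0691 world [0.4735 0.0232] [0.474  0.0234] tray mm [  1.2 -70.7] (0, -70)
small 53 ztop 0.0549 world [0.455  0.3693] [0.4552 0.3691] tray mm [ 0.1 28.3] (0, 29)
box 293 ztop 0.0226 world [0.4616 0.3128] [0.4616 0.3131] tray mm [  2.9 -28.5] (0, -30)
dropper 30 ztop 0.1082 world [0.5769 0.2809] [0.577  0.2813] tray mm  0
timer 912 ztop 0.0172 world [0.7065 0.3336] [0.7068 0.3335] tray mm  0
```

```bash
python3 -c "
from plant import r
print(r.close_job())"
```

```text
the job is handed in; nothing more can be done
None
```

Both kits are made up and the job is handed in at about 36 s. All five things stand upright in their named pockets.

My last depth check from the top camera measured these offsets from the pocket centres:

| Item | Offset in tray x (mm) | Offset in tray y (mm) | Allowed (mm) |
|---|---|---|---|
| Staining jar | +4.4 | +3.0 | 16 |
| Amber bottle | +1.4 | −0.8 | 14 |
| White rinse bottle | +1.2 | −0.7 | 14 |
| Smallest bottle | +0.1 | −0.7 | 14 |
| Cover-glass box | +2.9 | +1.5 | 14 |

- **Standing height:** the measured tops were within about 1.5 mm of where they should be on the pocket floors.
- **Bystanders:** the dropper bottle and the timer measured within 1 mm of where they started.
- **Robot:** the gripper was empty and about 0.2 m clear of everything at the end.

- **Jar regrip:** the first grip on the jar caught its body corners, because it stood turned by about 22°. I released it and gripped it by the lid instead, so it sits turned in its pocket but clear of the walls.
- **Box regrip:** I pushed the cover-glass box about 20 mm sideways as I picked it up, to stay clear of the dropper bottle. I then gripped it again a little higher so the fingertips would clear the tray rim.

No check failed. The fixed cameras are only good to about 2 mm, and I judged tilt by eye in the pictures.

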